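# Unpin the spring-bar link with a fork

### The job

A steel link is held down in the drilling fixture by a spring bar: take the forked tool from its stand, set its prongs over the bar between lug and collar, and gently push the collar against the spring until the link pops up, without forcing it against the end stop. Put the fork back upright in its stand, then lift out the freed link and set it down in the empty half of the open drill case without dropping it. Keep the gripper itself off the fixture and leave the other things on the bench alone.

Things in the scene. Friction and masses are not known exactly. Their poses are not given: they have to be found in the camera images.
- fixture: Green and dark steel drilling fixture, fixed. Origin: on the bench, under the link's middle; z up. Base plate x -40..40, y -33..117, 16 mm high. Green lugs beside the link, 46 mm long in x, tops 62 mm above the bench: y -27..-13.5 and y 13.5..40. Spring bar: 7 mm round steel rod along y at x = 0, z = 51, from the lug face y = 40 through a collar and coil spring into a bracket.
- fork_gap (a point): On the bar's axis between lug face and collar, 6.5 mm from the lug face (fixture 0, 46.5, 51 mm): where the fork goes. Axes as the fixture's; push towards +y. Collar: 24 mm in diameter, 6 mm thick, clamped at a place that is not measured, its near face 6.5 to 20.5 mm beyond this point: feel for it. More than 12 N between fork and fixture is forcing it.
- bar_bracket (a point): Where the bar enters the green bracket (fixture y 104..114 mm, 40 mm long in x, top at z = 66). Pushing the collar this way takes 3 N plus 0.4 N per mm, and up to 2 N of friction; the bar's tip leaves the link after 4 to 7.5 mm of travel, and a hard end stop comes at 8.3 mm (6.3 N of spring). Let go, the bar springs back.
- socket_top (a point): Centre of the link's socket at lug-top height (62 mm). End walls at |x| 11.5..23 mm, 50 mm high. The bar's tip holds the link by its notch. When the tip is out, a spring lifter raises the link by 14 mm at about 70 mm/s; the bar, let go, then bears on the link's side with 4 to 6 N but cannot catch it again.
- link: Steel link, upright in the socket, 20 (x) by 24 (y) by 72 mm tall, 70 to 140 g; upper part (z 37..72) 18 by 24 mm with a dark round eye on its x faces; notch on the +y side at z 26.5..37. Origin: centre of its underside, axes as the fixture's. Held down, its underside is 20 mm above the bench; popped up, 34 mm (top at 106 mm). It can stand on a flat surface.
- link_mid (a point): Middle of the link, 36 mm above its underside.
- fork: Forked tool upright in its stand, 94 mm tall, 90 g. Origin: between the prong ends, z up. Two prongs 7 by 7 mm, z 0..40, 14 mm apart in x (28 mm over both); bridge z 40..52 (7 mm in y); dark wooden handle z 52..94, 26 (x) by 18 mm (y). In use its x is along the fixture's x, prong ends 21 mm above the bench: 5 mm over the base plate, the bridge 6 mm over the bar.
- stand: Wooden stand, fixed: foot 90 by 70 by 6 mm, upright pocket open at the top (inside 40 mm in x, 20 mm in y, walls 8 mm thick, end rims 44 mm and floor 8 mm above the bench; slanted lips on the y sides, up to 54 mm, widen its mouth). Origin: on the bench under the pocket's centre. The fork stands in it with the same axes at the start (up to 2 mm aside).
- case: Open aluminium drill case lying flat, fixed. Origin: on the bench under the centre of its empty half, 130 mm (x) by 150 mm (y) outside, walls 6 mm thick and 28 mm high, dark foam floor 11 mm above the bench. The other half, with three brass-coloured step drills, lies on its +x side (centre at x = 136 mm).
- chuck: Drill chuck, dark steel, 46 mm in diameter, 56 mm tall, standing; bystander. Origin under its centre.
- stepdrill: Large brass-coloured step drill lying down, 77 mm long, 28 mm in diameter; bystander. Origin under its middle, x along it.
- workpiece: Aluminium plate with two holes, 70 by 50 by 12 mm; bystander. Origin under its centre.
Not all that is in view belongs to the job. What is shaped like the fork but red is not meant. Leave any red look-alike of the link alone.

How it is judged:
On the way:
1. the link has popped up by at least 6 mm while the fork still presses on the fixture's spring bar (z of link in the frame of fixture above 0.026 m and contact force between fork and fixture above 1 N), for 0.1 s.
At the end, for the whole second after the job is handed in: The link rests in the empty half of the case (its middle within 60 mm in x, 70 mm in y of that half's centre, below 55 mm), standing or lying; the fork is in the stand's pocket (within 16 mm, prong ends under 15 mm above the bench, tilt under 0.45 rad); both at rest (x of link_mid in the frame of case between -0.06 and 0.06 m and y of link_mid in the frame of case between -0.07 and 0.07 m and height (world z) of link_mid below 0.055 m and linear speed of each of link, fork below 0.02 m/s and horizontal distance between fork and stand below 0.016 m and height (world z) of fork below 0.015 m and angle between fork's own z axis and vertical below 0.45 rad); the robot touches nothing.
It fails at once if the fork presses on the fixture or its spring bar with more than 12 N (contact force between fork and fixture above 12 N).
It fails at once if the gripper's fingers press on the fixture or its spring bar with more than 3 N (contact force between the fingers and fixture above 3 N).
It fails at once if the link is dropped or flung (faster than 1 m/s) (linear speed of link above 1 m/s).
It fails at once if the drill chuck, the loose step drill or the drilled plate is moved by more than 20 mm (distance of any of chuck, stepdrill, workpiece from where it was at the start of the episode above 0.02 m).
It also fails if it takes over 72 s, if anything falls off the work surface, if the arm or the gripper's body presses on something with over 40 N, if the wrist force passes 120 N, or if a joint passes its speed limit or range.

### The arm

A 7-joint arm with a two-finger parallel gripper is mounted at the origin on the work surface. World frame = base frame: x ahead of the robot, y to its left, z up, the work surface at z = 0. Lengths are in m, angles in rad, forces in N, time in s.
With the tool pointing down it reaches from about 0.4 to 0.85 m from the base axis. Payload 10.4 kg.
Tool frame: the origin (TCP) lies between the finger pads; the fingertips stand 19 mm ahead of it and the grasp point (between the pads) is the TCP; x points along the fingers, y is the direction in which the jaws open and shut, and the axes are right-handed (so a half turn about x gives the same grasp; the last joint's range is limited). The gripper opens to 87 mm and grips with 3 to 60 N. Pads are 19 mm wide; open, the fingers measure 117 mm over their backs; the gripper's body (75 mm by 190 mm) begins 51 mm behind the grasp point.
Start: joints at [1.297, 0.332, -0.065, 1.46, 0.022, 1.35, -0.088], TCP at [0.155, -0.605, 0.242] pointing down, gripper open.
Joint ranges: [-2.6, 2.6], [-0.5, 2.12], [-1.47, 1.34], [0.16, 2.42], [-1.27, 4.41], [0.06, 2.06], [-2.6, 2.6]. Speed limits (rad/s): [2.22, 2.22, 2.79, 2.79, 3.14, 3.14, 3.14].

### API

Orientations are given as a unit quaternion [x, y, z, w].
In Python, from bench import r gives the robot as it stands.
- The arm moves only by the tool drive_tool, never from a script. Its argument "motion" is a list of rows, each a list of 4 numbers: the shift along the tool's x, y, z in cm, then the turn about the tool's x in units of 5 degrees (1.0 is 5 degrees). In form: [[tx, ty, tz, twist], ...]. A call has 1 to 20 rows; each row is the pose to reach, as a shift and turn from the pose commanded when the call began, along the tool's axes at that moment; what a row does not reach only later rows make up. A row lasts 1/12 s, in which the tool goes at most 41.7 mm and 7.16 degrees, less where a joint would pass 70% of its speed; a pose out of reach is approached as far as the arm can. A call with a gripper value outside its range is refused whole. "grip" is the closure in counts, from 0 (fully open) to 255 (shut), set as the call begins (left out, the last holds). The fingers move at their own pace and stop on an object; "force" is the grip in N (left out, the last holds). Time passes only in rows, so rows that repeat a pose let the fingers close. It gives the time, the measured TCP pose, the force and the opening at its end, in the units of the state.
- r.read_state(): the state, without advancing time (a new reading comes with each control period).
- r.camera(name): name is "scene" or "top" or "wrist"; returns the picture (420x560x3 uint8, red, green, blue); there is no depth.
- r.calibration(name): a dict with "fx", "fy", "cx", "cy" (pixels), "xyz" and "orientation" of the camera in the world. Camera axes: x right, y up, looking along -z (the intrinsics and any distortion apply to the point x, -y, -z); pixel columns grow to the right and rows downward; lengths in m; the calibration is good to about 2 mm. A picture is of the moment at which its call begins: read the wrist's pose just before it. calibration takes no time and is no camera call; for the wrist camera it gives the pose at the moment of the call.
- r.close_job(): hands the job in, once; it reports no verdict.
The state is a dict: "time": time; "joint_positions": joint angles; "joint_vel": joint speeds; "joint_torque": joint torques, N m; "ee_pos": TCP position; "eef_rot": TCP orientation; "ft_force": force on the tool from outside, world axes, zero at the start; "torque": the same for the moment, N m; "width": finger opening in m.
Only numpy, scipy, OpenCV 4.12 (cv2) and the standard library are available. Lean on these libraries where they do the work, as an engineer would, in place of code of your own. Each camera call takes 0.05 s, during which the arm holds its last target.

## Working session

There is one attempt and no reset: what is moved stays moved. The work goes in short steps, Python scripts to look and compute and a tool call to move; the robot and the scene stay as the last step left them, time stands still between calls to the robot, and variables do not carry over. Pictures are saved under pics/ and viewed, and the job is handed in when it is done.

Besides the shell and the picture viewer there is one more tool, called by a JSON object that holds its "op" and its "data". drive_tool: Moves the arm, as the interface text tells. Its arguments: {"type":"object","properties":{"motion":{"type":"array","items":{"type":"array","items":{"type":"number"}}},"grip":{"type":"number"},"force":{"type":"number"}},"required":["motion"]}

```bash
ls; mkdir -p pics; python3 - <<'E'
from bench import r
import cv2,json
print(r.read_state())
for n in ["scene","top","wrist"]:
    print(n,r.calibration(n))
    cv2.imwrite(f"pics/{n}0.png",cv2.cvtColor(r.camera(n),cv2.COLOR_RGB2BGR))
E
```

```text
pics
{'time': 0.0, 'joint_positions': array([ 1.29739591,  0.33284496, -0.06470596,  1.46098121,  0.02160158,
        1.34991986, -0.08851766]), 'joint_vel': array([ 1.01448937e-03,  1.36484403e-03,  6.76887002e-04,  8.44215066e-04,
        2.68999633e-07,  9.53903572e-04, -2.15377943e-03]), 'joint_torque': array([-6.59623911e-04, -6.23258972e+01,  2.50472955e-02, -3.89903104e+01,
       -6.12709089e-02,  3.97043838e-02,  1.28884353e-04]), 'ee_pos': array([ 0.15501323, -0.60507404,  0.24075171]), 'eef_rot': array([-0.70146465, -0.08895029,  0.7016428 , -0.08793504]), 'ft_force': array([-0.26660295, -0.431706  , -0.25874347]), 'torque': array([ 0.01195065, -0.02393168, -0.0361294 ]), 'width': 0.08708875692257399}
scene {'fx': 527.7721456936674, 'fy': 527.7721456936674, 'cx': 280.29640924727573, 'cy': 208.99079128697065, 'xyz': array([1.33646514, 0.3445155 , 0.81233786]), 'orientation': array([0.21859339, 0.3339599 , 0.76389194, 0.50710633])}
top {'fx': 405.4842056787142, 'fy': 405.4842056787142, 'cx': 281.95450106613913, 'cy': 209.24013032793766, 'xyz': array([0.53201509, 0.02972578, 0.87410845]), 'orientation': array([-0.03139764,  0.02492329,  0.70837053, -0.7047015 ])}
wrist {'fx': 304.16033600506245, 'fy': 304.16033600506245, 'cx': 281.9757031504965, 'cy': 211.73313675626272, 'xyz': array([ 0.22354961, -0.58789798,  0.38380184]), 'orientation': array([-0.10442214,  0.08177084, -0.60778339,  0.78294884])}
```

View pics/top0.png

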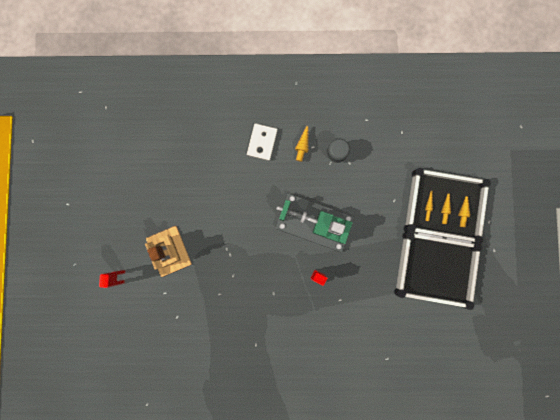

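View pics/scene0.png

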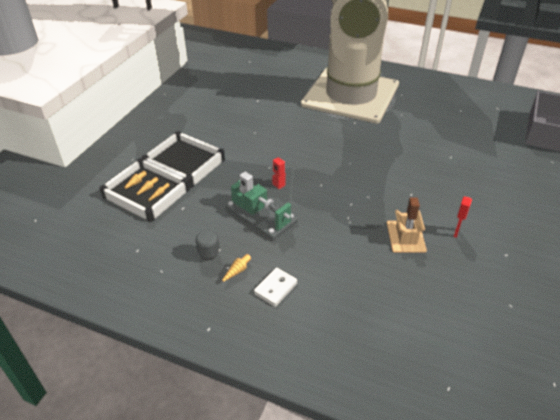

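View pics/wrist0.png

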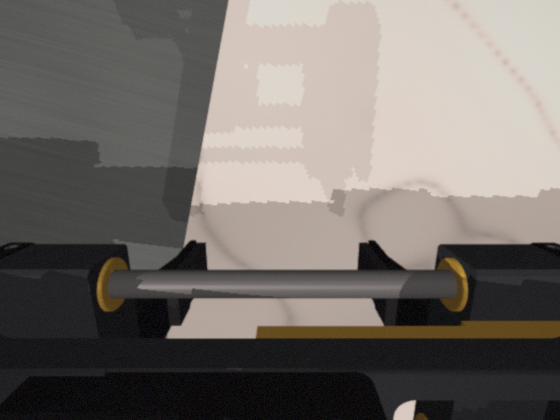

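```bash
cat > h.py <<'E'
from bench import r
import numpy as np, cv2
from scipy.spatial.transform import Rotation as R
def ray(c,u,v):
    d=np.array([(u-c['cx'])/c['fx'],-(v-c['cy'])/c['fy'],-1.0])
    return np.array(c['xyz']),R.from_quat(c['orientation']).apply(d)
def onz(c,u,v,z):
    o,d=ray(c,u,v); return o+d*(z-o[2])/d[2]
def proj(c,p):
    q=R.from_quat(c['orientation']).inv().apply(np.atleast_2d(p)-c['xyz'])
    return np.c_[c['cx']+c['fx']*q[:,0]/-q[:,2], c['cy']+c['fy']*q[:,1]/q[:,2]]
def save(n,img): cv2.imwrite(f"pics/{n}.png",cv2.cvtColor(img,cv2.COLOR_RGB2BGR))
def crop(n,img,x0,x1,y0,y1,s):
    save(n,cv2.resize(img[y0:y1,x0:x1],None,fx=s,fy=s,interpolation=cv2.INTER_CUBIC))
E
python3 - <<'E'
from h import *
t=cv2.cvtColor(cv2.imread('pics/top0.png'),cv2.COLOR_BGR2RGB)
s=cv2.cvtColor(cv2.imread('pics/scene0.png'),cv2.COLOR_BGR2RGB)
crop('c_fix',t,265,365,180,260,8)
crop('c_st',t,90,210,215,295,6)
crop('c_case',t,385,505,160,315,5)
a=s[150:250,215:305];b=s[185:260,380:480]
crop('c_sfix',s,215,310,150,245,6)
crop('c_sst',s,380,480,185,260,7)
c=r.calibration('top')
for n,u,v,z in [("fork",155,252,.1),("link",338,228,.09),("case",440,270,.011),("chuck",339,150,.05),("sd",303,142,.014),("wp",263,142,.012)]: print(n,onz(c,u,v,z))
print(R.from_quat(c['orientation']).as_matrix())
E
```

```text
fork [0.5134785  0.27889599 0.1       ]
link [ 0.55770831 -0.07125606  0.09      ]
case [ 0.47093892 -0.29423121  0.011     ]
chuck [ 0.71961606 -0.08100352  0.05      ]
sd [ 0.74585187 -0.00862414  0.014     ]
wp [0.74696723 0.07774775 0.012     ]
[[-0.00481996  0.99681449 -0.07960929]
 [-0.99994462 -0.00554924 -0.00894209]
 [-0.00935537  0.07956178  0.99678604]]
```

```bash
python3 - <<'E'
import cv2,glob
for f in glob.glob('pics/c_*'):print(f,cv2.imread(f).shape)
E
```

```text
pics/c_st.png (480, 720, 3)
pics/c_fix.png (640, 800, 3)
pics/c_sfix.png (570, 570, 3)
pics/c_case.png (775, 600, 3)
pics/c_sst.png (525, 700, 3)
```

View pics/c_fix.png

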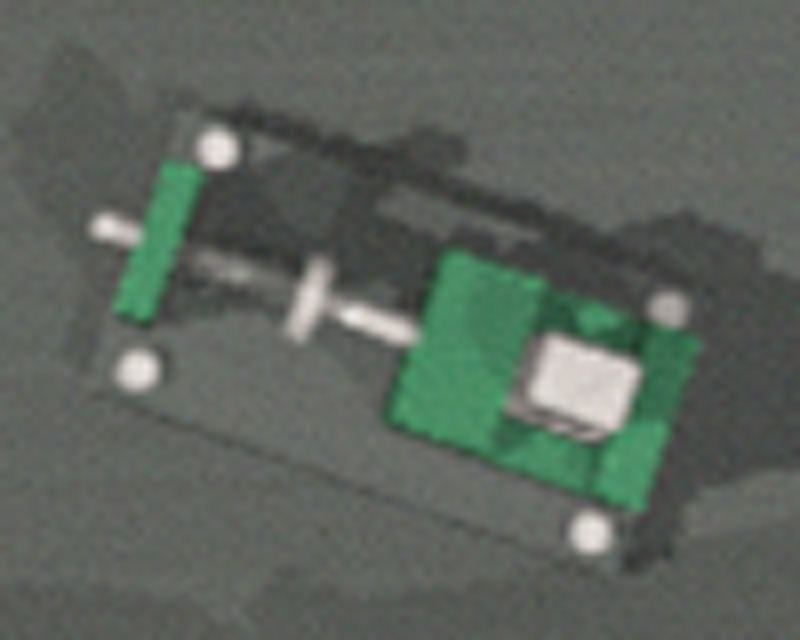

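View pics/c_st.png

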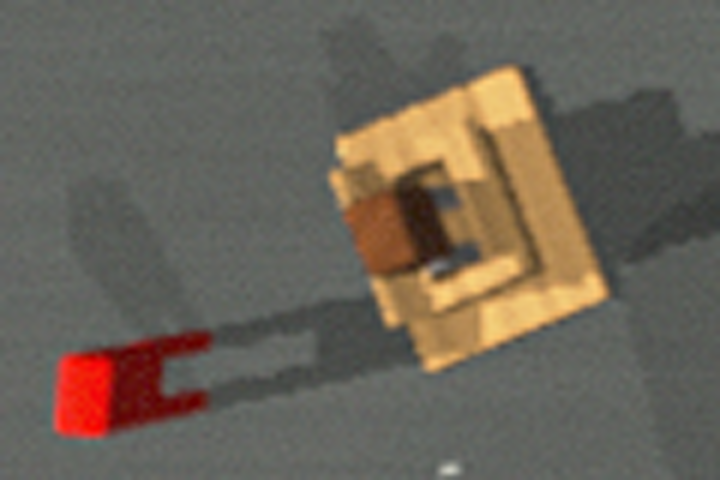

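View pics/c_case.png

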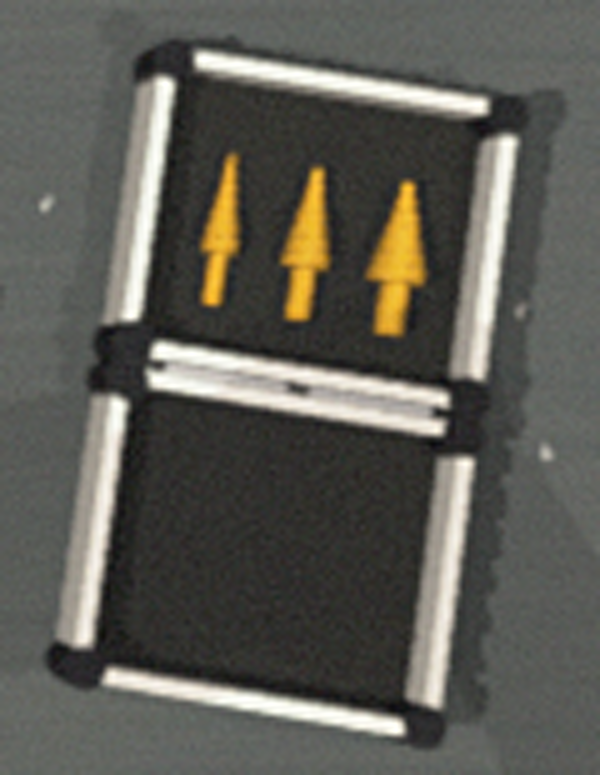

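View pics/c_sfix.png

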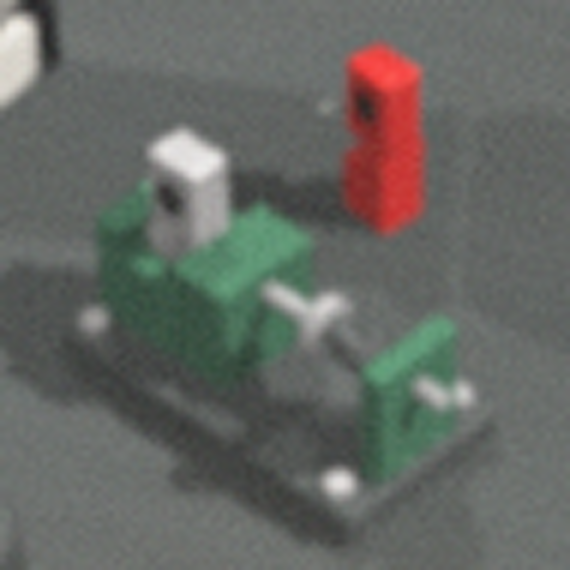

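View pics/c_sst.png

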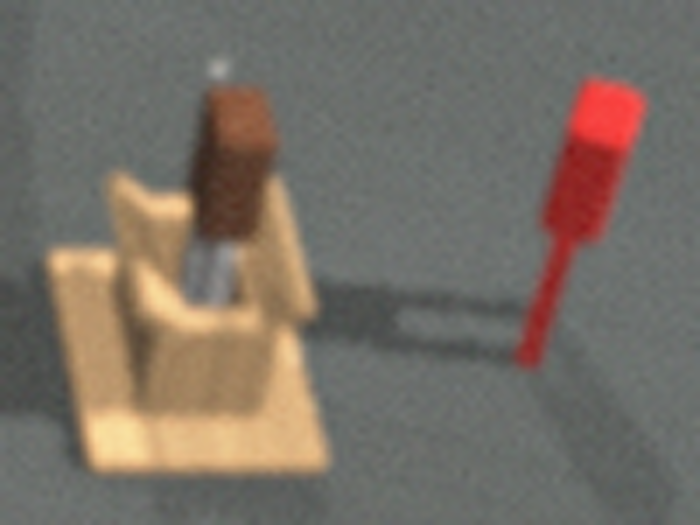

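```bash
cat > fit.py <<'E'
from h import *
def fit2(model,world):
    m=np.array(model,float);w=np.array(world)[:,:2]
    mc,wc=m.mean(0),w.mean(0)
    H=(m-mc).T@(w-wc); a=np.arctan2(H[0,1]-H[1,0],H[0,0]+H[1,1])
    Rm=np.array([[np.cos(a),-np.sin(a)],[np.sin(a),np.cos(a)]])
    t=wc-Rm@mc; res=w-(m@Rm.T+t)
    return t,a,res
E
python3 - <<'E'
from fit import *
c=r.calibration('top')
A=[((448,250),(23,40),62),((705,342),(23,-27),62),((648,510),(-23,-27),62),((387,425),(-23,40),62),
((165,160),(20,114),66),((203,172),(20,104),66),((150,322),(-20,104),66),((113,312),(-20,114),66)]
t,a,res=fit2([np.array(m)/1e3 for _,m,_ in A],[onz(c,265+p[0]/8-.5,180+p[1]/8-.5,z/1e3) for p,_,z in A])
print('fixture',t,np.degrees(a),(res*1e3).round(1).tolist())
# link top centre
q=onz(c,265+585/8-.5,180+387/8-.5,.092);print('linktop',q)
ca,sa=np.cos(a),np.sin(a)
def loc(p): d=p[:2]-t; return np.array([ca*d[0]+sa*d[1],-sa*d[0]+ca*d[1]])*1e3
print(loc(q)); 
for p in [(308,300),(420,338),(105,228)]: print('collar/bar',loc(onz(c,265+p[0]/8-.5,180+p[1]/8-.5,.055)))
S=[((518,65),(45,35)),((608,295),(-45,35)),((430,372),(-45,-35)),((337,140),(45,-35))]
# x along first->second reversed; y sign: right-handed check by residuals
for sg in (1,-1):
    ts,as_,rs=fit2([np.array([m[0],sg*m[1]])/1e3 for _,m in S],[onz(c,90+p[0]/6-.5,215+p[1]/6-.5,.006) for p,_ in S])
    print('stand',ts,np.degrees(as_),(rs*1e3).round(1).tolist())
H=[(345,205),(395,188),(412,255),(372,275)]
print('handle top',np.mean([onz(c,90+p[0]/6-.5,215+p[1]/6-.5,.102) for p in H],0))
print([onz(c,90+p[0]/6-.5,215+p[1]/6-.5,.102)[:2].round(4).tolist() for p in H])
C=[((165,55),(201,75)),((510,110),(201,-75)),((75,665),(-65,75)),((425,725),(-65,-75))]
tc,ac,rc=fit2([np.array(m)/1e3 for _,m in C],[onz(c,385+p[0]/5-.5,160+p[1]/5-.5,.028) for p,_ in C])
print('case',tc,np.degrees(ac),(rc*1e3).round(1).tolist())
s=r.read_state(); print(R.from_quat(s['eef_rot']).as_matrix().round(3))
print(r.calibration('wrist'))
E
```

```text
fixture [ 0.55838572 -0.07041169] -19.837237612964834 [[-0.2, 0.3], [-0.9, -0.7], [0.6, -1.3], [-0.7, 0.4], [0.2, 0.5], [0.5, 0.4], [0.6, 0.3], [-0.2, 0.1]]
linktop [ 0.55788703 -0.07028114  0.092     ]
[-0.51340482 -0.04642948]
collar/bar [-0.3578442  68.96649371]
collar/bar [2.19172590e-02 3.91450287e+01]
collar/bar [ -0.30012317 123.47601808]
stand [0.51374915 0.28058873] 22.374028103030057 [[25.9, -64.6], [27.3, -63.7], [-26.1, 63.9], [-27.2, 64.5]]
stand [0.51374915 0.28058873] 22.631710794774136 [[-0.8, -0.1], [0.5, 1.2], [0.6, -0.6], [-0.3, -0.4]]
handle top [0.5117458 0.282029  0.102    ]
[[0.5199, 0.2936], [0.5252, 0.2779], [0.5041, 0.272], [0.4978, 0.2846]]
case [ 0.47400128 -0.28522887] -10.056337409087305 [[-5.3, -1.6], [-3.3, 2.7], [3.6, -3.3], [5.0, 2.2]]
[[-0.     0.248 -0.969]
 [ 0.001 -0.969 -0.248]
 [-1.    -0.001  0.   ]]
{'fx': 304.16033600506245, 'fy': 304.16033600506245, 'cx': 281.9757031504965, 'cy': 211.73313675626272, 'xyz': array([ 0.22355756, -0.58792245,  0.38391399]), 'orientation': array([-0.10447973,  0.08168651, -0.60779573,  0.78294039])}
```

```bash
cat >> h.py <<'E'
def go(p,yaw,s=None):
    """tool-frame shift (cm) and twist (5deg units) from the present pose to TCP p, tool y at yaw deg"""
    s=s or r.read_state(); M=R.from_quat(s['eef_rot']).as_matrix()
    d=M.T@(np.array(p)-s['ee_pos'])*100
    y0=np.degrees(np.arctan2(M[1,1],M[0,1])); dy=(yaw-y0+180)%360-180
    return d.round(2).tolist(), round(-dy/5,2), 'yaw',round(y0,2)
E
python3 - <<'E'
from h import *
print(go([.5,-.2,.24],-67.4)); print(go([.512,.282,.24],-67.4))
E
```

```text
([0.12, -30.69, -43.47], np.float64(-1.65), 'yaw', np.float64(-75.63))
([0.17, -77.09, -56.6], np.float64(-1.65), 'yaw', np.float64(-75.63))
```

{"op": "drive_tool", "data": {"motion": [[0,-30,-43,-1.65],[0,-30,-43,-1.65],[0,-30,-43,-1.65],[0,-30,-43,-1.65],[0,-30,-43,-1.65],[0,-30,-43,-1.65],[0,-30,-43,-1.65],[0,-30,-43,-1.65],[0,-30,-43,-1.65],[0,-30,-43,-1.65],[0,-30,-43,-1.65],[0,-77,-56.6,-1.65],[0,-77,-56.6,-1.65],[0,-77,-56.6,-1.65],[0,-77,-56.6,-1.65],[0,-77,-56.6,-1.65],[0,-77,-56.6,-1.65],[0,-77,-56.6,-1.65],[0,-77,-56.6,-1.65],[0,-77,-56.6,-1.65]], "grip": 90, "force": 40}}

```text
time: 1.82
ee_pos: [0.4941, 0.1166, 0.2417]
eef_rot: [0.694, 0.138, -0.693, 0.139]
ft_force: [1.3, -0.2, -0.2]
width: 0.0563
```

```bash
python3 - <<'E'
from h import *
print(go([.512,.282,.20],-67.4),r.read_state()['joint_vel'].round(2), r.read_state()['joint_positions'].round(2))
E
```

```text
([4.16, -14.59, -8.01], np.float64(-0.0), 'yaw', np.float64(-67.41)) [-0.73  0.47 -0.41 -0.37  0.36  0.07 -1.2 ] [ 0.39  0.14 -0.76  1.73  0.1   1.31 -1.57]
```

{"op": "drive_tool", "data": {"motion": [[0,-12,-6.5,0],[0,-12,-6.5,0],[0,-12,-6.5,0],[0,-12,-6.5,0],[0,-12,-6.5,0],[0,-12,-6.5,0]]}}

```text
time: 2.32
ee_pos: [0.5079, 0.251, 0.241]
eef_rot: [-0.693, -0.139, 0.694, -0.139]
ft_force: [0.0, -0.3, 0.0]
width: 0.0564
```

```bash
python3 - <<'E'
from h import *
print(go([.512,.282,.20],-67.4),r.read_state()['joint_vel'].round(2))
c=r.calibration('wrist');np.save('w1.npy',c,allow_pickle=True)
save('w1',r.camera('wrist'))
print(proj(c,[[.512,.282,.102],[.5137,.2806,.054]]))
E
```

```text
([4.1, -2.7, -1.58], np.float64(0.02), 'yaw', np.float64(-67.28)) [ 0.04 -0.02  0.02  0.02  0.    0.    0.01]
[[253.37535728 189.09853377]
 [259.1293731  179.7399205 ]]
```

View pics/w1.png

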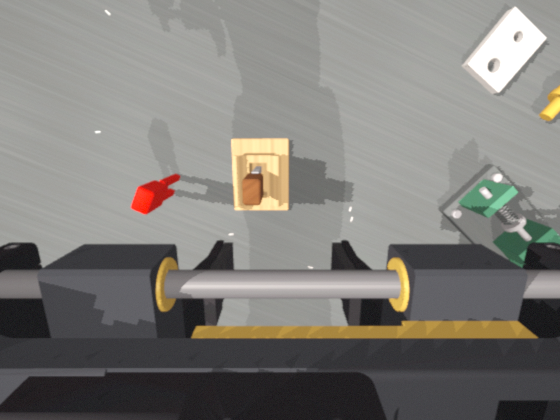

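Wrist view: brown-handled fork at (253,190) in the stand, matching the prediction (253,189). The red fork at (150,195) is a decoy, and the colour and stand rule it out. I'll move over the brown one.

{"op": "drive_tool", "data": {"motion": [[0,-2.7,-1.6,0],[4,-2.7,-1.6,0],[8,-2.7,-1.6,0],[8,-2.7,-1.6,0],[8,-2.7,-1.6,0],[8,-2.7,-1.6,0]]}}

```text
time: 2.87
ee_pos: [0.5137, 0.2809, 0.1637]
eef_rot: [0.694, 0.138, -0.693, 0.138]
ft_force: [0.7, 0.1, 0.2]
width: 0.0563
```

```bash
python3 - <<'E'
from h import *
print(go([.512,.282,.081],-67.4),r.read_state()['joint_vel'].round(2))
c=r.calibration('wrist')
im=r.camera('wrist'); crop('w2',im,180,380,80,280,4)
print(proj(c,[[.512,.282,.102],[.5137,.2806,.054]]))
hsv=cv2.cvtColor(im,cv2.COLOR_RGB2HSV)
m=((hsv[...,0]<14)&(hsv[...,1]>100)&(hsv[...,2]<190)&(hsv[...,2]>60)).astype('uint8')
n,l,st,ce=cv2.connectedComponentsWithStats(m)
for i in range(1,n):
    if st[i][4]>80: print(st[i],ce[i])
E
```

```text
([8.27, -0.18, 0.13], np.float64(-0.02), 'yaw', np.float64(-67.48)) [-0.   -0.02 -0.01 -0.02  0.   -0.   -0.  ]
[[279.61232621 233.63754003]
 [282.25948167 214.10574396]]
[132 201  50  44 878] [158.1332574  223.64464692]
[265 208  24  45 475] [279.34526316 223.77473684]
```

View pics/w2.png

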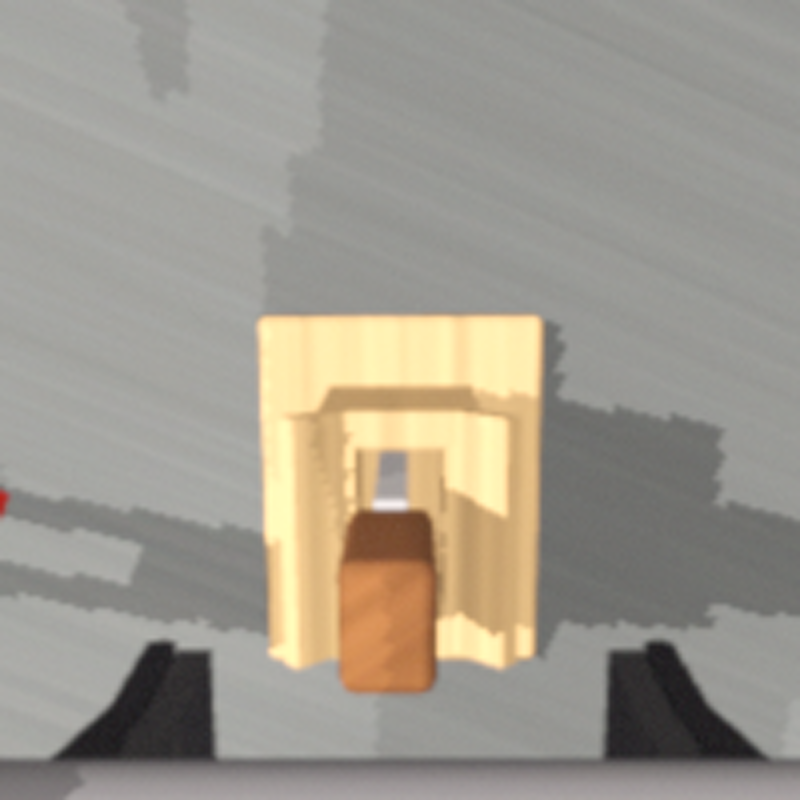

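```bash
python3 - <<'E'
from h import *
c=r.calibration('wrist');s=r.read_state()
P=[onz(c,180+u/4-.4,80+v/4-.4,.102) for u,v in [(340,560),(437,560),(437,690),(340,690)]]
print(np.round(P,4), np.linalg.norm(P[0]-P[1]),np.linalg.norm(P[1]-P[2]))
f=np.mean(P,0);print(f)
P=[onz(c,180+u/4-.4,80+v/4-.4,.006) for u,v in [(259,317),(543,317)]];print(P,np.degrees(np.arctan2(*(P[1]-P[0])[[1,0]])))
F=[180+400/4-.4]
print(go([f[0],f[1],.081],-67.4))
E
```

```text
[[0.5178 0.2962 0.102 ]
 [0.5243 0.2804 0.102 ]
 [0.5016 0.2709 0.102 ]
 [0.4949 0.2871 0.102 ]] 0.01707902617224755 0.024581340658103707
[0.50965132 0.28366717 0.102     ]
[array([0.53937031, 0.33182605, 0.006     ]), array([0.56602221, 0.26752324, 0.006     ])] -67.48722499526951
([8.32, -0.38, 0.34], np.float64(-0.01), 'yaw', np.float64(-67.46))
```

{"op": "drive_tool", "data": {"motion": [[0,-0.35,0.3,0],[3,-0.35,0.3,0],[6,-0.35,0.3,0],[8.3,-0.35,0.3,0],[8.3,-0.35,0.3,0],[8.3,-0.35,0.3,0],[8.3,-0.35,0.3,0]]}}

```text
time: 3.5
ee_pos: [0.5095, 0.2845, 0.0809]
eef_rot: [0.694, 0.139, -0.692, 0.138]
ft_force: [0.5, -0.4, 0.3]
width: 0.0561
```

{"op": "drive_tool", "data": {"motion": [[0,0,0,0],[0,0,0,0],[0,0,0,0],[0,0,0,0],[0,0,0,0],[0,0,0,0],[0,0,0,0],[0,0,0,0]], "grip": 255, "force": 45}}

```text
time: 4.17
ee_pos: [0.5085, 0.2836, 0.0785]
eef_rot: [-0.693, -0.139, 0.693, -0.139]
ft_force: [0.1, -0.1, 0.0]
width: 0.0177
```

```bash
python3 - <<'E'
from h import *
s=r.read_state();print(s['ee_pos'],s['width'],s['ft_force'])
save('w3',r.camera('wrist'))
E
```

```text
[0.5085068  0.28358864 0.07850002] 0.017694245757774233 [ 0.06454713 -0.09969095  0.00957939]
```

View pics/w3.png

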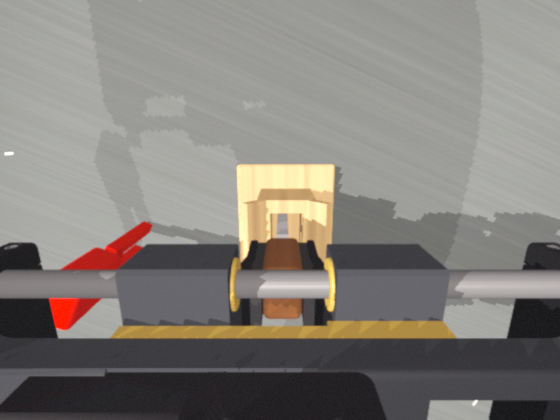

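{"op": "drive_tool", "data": {"motion": [[-1,0,0,0],[-3,0,0,0],[-6,0,0,0],[-10,0,0,0],[-14,0,0,0],[-14,0,0,0],[-14,0,0,0]]}}

```text
time: 4.8
ee_pos: [0.5094, 0.2845, 0.2215]
eef_rot: [0.695, 0.139, -0.692, 0.138]
ft_force: [-0.9, -0.6, -1.6]
width: 0.0177
```

```bash
python3 - <<'E'
from h import *
print(r.read_state()['ft_force'])
print(go([.576,-.0215,.22],-109.84))
im=r.camera('top');crop('t1',im,90,250,190,310,5)
E
```

```text
[-0.92276107 -0.60387125 -1.57151971]
([0.12, 30.81, 5.62], np.float64(8.49), 'yaw', np.float64(-67.37))
```

View pics/t1.png

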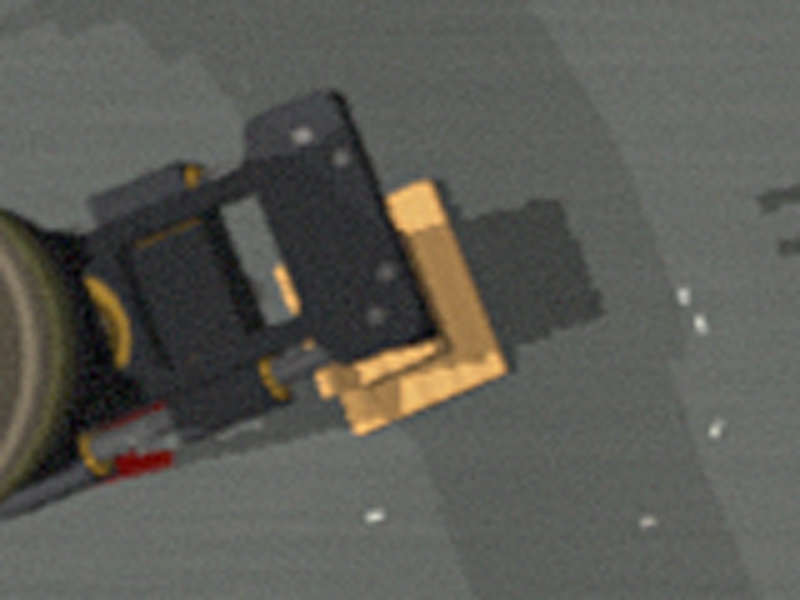

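{"op": "drive_tool", "data": {"motion": [[0,30.8,5.6,8.5],[0,30.8,5.6,8.5],[0,30.8,5.6,8.5],[0,30.8,5.6,8.5],[0,30.8,5.6,8.5],[0,30.8,5.6,8.5],[0,30.8,5.6,8.5],[0,30.8,5.6,8.5],[0,30.8,5.6,8.5],[0,30.8,5.6,8.5],[0,30.8,5.6,8.5],[0,30.8,5.6,8.5],[0,30.8,5.6,8.5]]}}

```text
time: 5.93
ee_pos: [0.575, -0.0206, 0.2183]
eef_rot: [-0.696, 0.121, 0.697, 0.121]
ft_force: [-0.3, 0.4, -1.0]
width: 0.0175
```

```bash
python3 - <<'E'
from h import *
s=r.read_state();print(s['ft_force'],s['joint_vel'].round(2))
print(go([.576,-.0215,.22],-109.84))
c=r.calibration('wrist');im=r.camera('wrist');save('w4',im);crop('w4c',im,150,410,40,260,3)
print(c); print(proj(c,[[.576,-.0215,.051]]))
E
```

```text
[-0.27952465  0.38257606 -1.01805754] [-0.   -0.    0.01 -0.    0.   -0.    0.  ]
([-0.17, 0.05, -0.12], np.float64(0.02), 'yaw', np.float64(-109.74))
{'fx': 304.16033600506245, 'fy': 304.16033600506245, 'cx': 281.9757031504965, 'cy': 211.73313675626272, 'xyz': array([ 0.64154649, -0.04518038,  0.36123387]), 'orientation': array([ 0.07654723, -0.10845784,  0.81074446, -0.57014984])}
[[281.7267003  197.94272811]]
```

View pics/w4c.png

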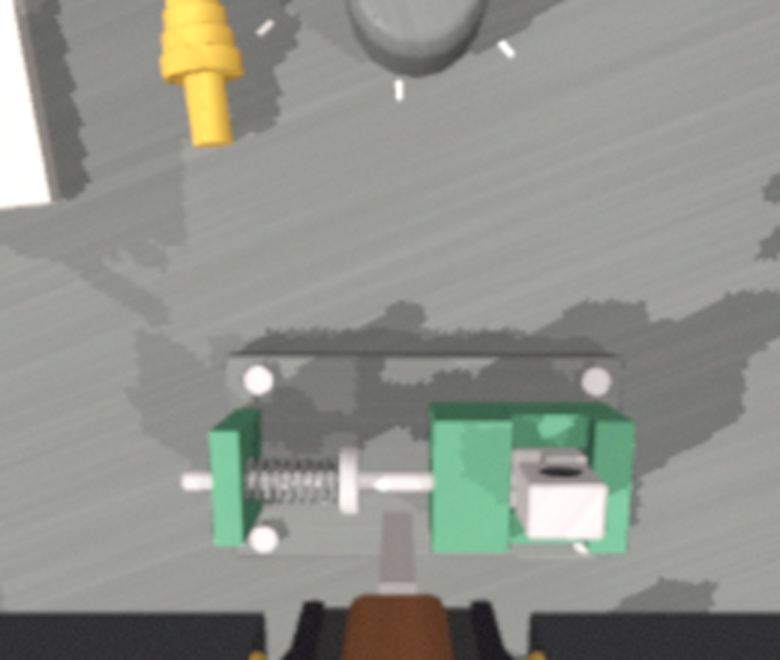

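```bash
python3 - <<'E'
from fit import *
c=r.calibration('wrist'); s=r.read_state()
A=[((430,420),(23,40),62),((632,421),(23,-27),62),((628,552),(-23,-27),62),((432,552),(-23,40),62),
((211,431),(20,114),66),((240,431),(20,104),66),((243,545),(-20,104),66),((214,545),(-20,114),66)]
px=lambda p:(150+p[0]/3-.33,40+p[1]/3-.33)
t,a,res=fit2([np.array(m)/1e3 for _,m,_ in A],[onz(c,*px(p),z/1e3) for p,_,z in A])
print('fixture',t,np.degrees(a),(res*1e3).round(1).tolist())
ca,sa=np.cos(a),np.sin(a)
def loc(p): d=p[:2]-t; return np.array([ca*d[0]+sa*d[1],-sa*d[0]+ca*d[1]])*1e3
for n,p,z in [('collar near',(359,481),.051),('collar far',(340,481),.051),('barLug',(432,481),.051),('barend',(183,481),.051),('collar top',(349,481),.063)]: print(n,loc(onz(c,*px(p),z)))
print('tcp',loc(s['ee_pos']))
# prong ends at fork z0: TCP-0.0705
zt=s['ee_pos'][2]-.0705
for p in [(382,514),(412,514)]: print('prong',zt,loc(onz(c,*px(p),zt)))
for p in [(360,598),(438,598)]: print('handle top +x edge',loc(onz(c,*px(p),zt+.094)))
E
```

```text
fixture [ 0.55667685 -0.07032695] -19.943594467500493 [[0.2, 1.1], [0.1, 1.4], [0.0, -0.5], [-0.0, -0.1], [-0.8, -0.9], [-0.6, -0.4], [0.6, -0.2], [0.5, -0.3]]
collar near [-0.54135726 65.22471573]
collar far [-0.55912038 71.85299393]
barLug [-0.47310585 39.75682836]
barend [ -0.70588507 126.61797102]
collar top [ 2.22873441 68.08088334]
tcp [ 0.42591238 52.75216563]
prong 0.14791643695279783 [13.71707377 55.70033406]
prong 0.14791643695279783 [13.73641132 48.4313484 ]
handle top +x edge [26.98246433 57.30557246]
handle top +x edge [27.01076354 46.45694987]
```

{"op": "drive_tool", "data": {"motion": [[2,0,0,0],[5,0,0,0],[7.6,0,0,0],[7.6,0,0,0],[7.6,0,0,0],[7.6,0,0,0]]}}

```text
time: 6.48
ee_pos: [0.5761, -0.0217, 0.1443]
eef_rot: [0.697, -0.122, -0.696, -0.122]
ft_force: [0.4, 0.1, -0.4]
width: 0.0173
```

```bash
python3 - <<'E'
from h import *
s=r.read_state();print(s['ee_pos'],s['ft_force'],s['joint_vel'].round(2))
c=r.calibration('wrist');im=r.camera('wrist');crop('w5c',im,150,410,100,300,3)
im=r.camera('scene');crop('s5c',im,200,340,110,250,5)
E
```

```text
[ 0.57611631 -0.02168753  0.14425369] [ 0.4126974   0.0763011  -0.42590197] [ 0.   -0.01 -0.   -0.01  0.   -0.01 -0.  ]
```

View pics/w5c.png

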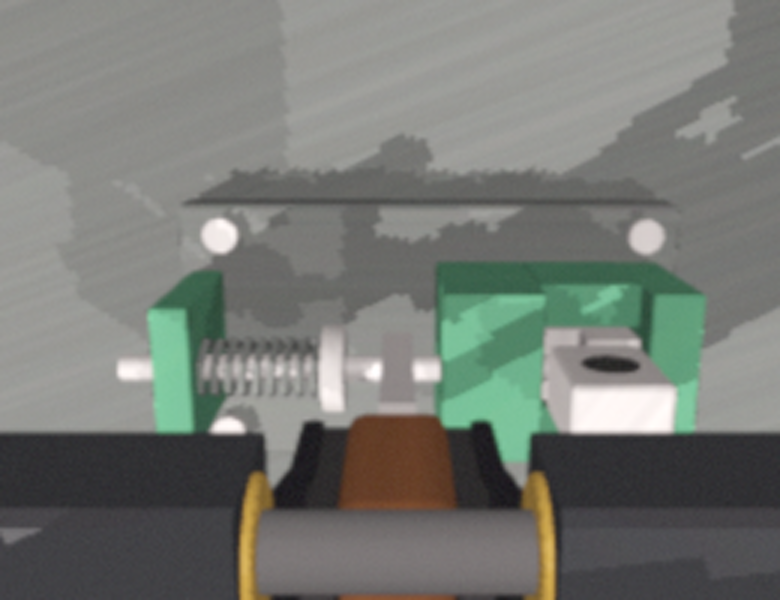

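View pics/s5c.png

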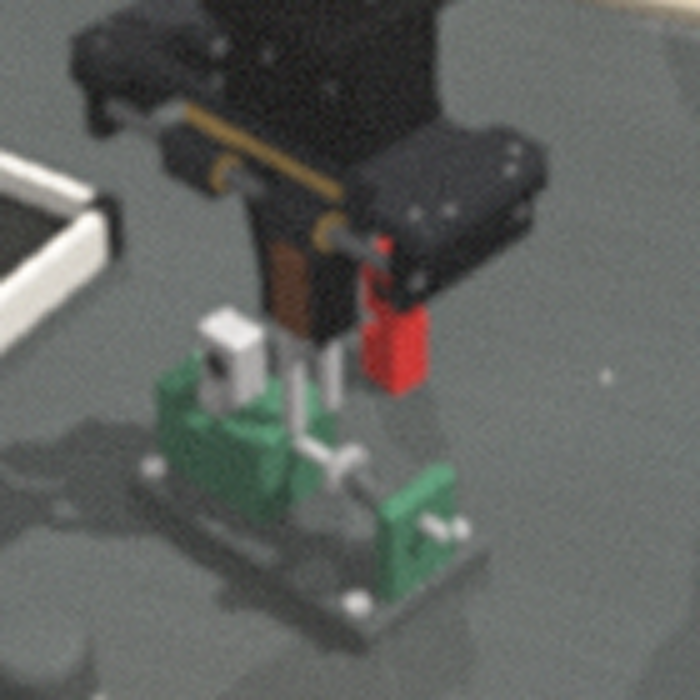

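```bash
python3 - <<'E'
from fit import *
c=r.calibration('wrist'); s=r.read_state()
A=[((438,293),(23,40),62),((703,296),(23,-27),62),((151,309),(20,114),66),((188,309),(20,104),66)]
px=lambda p:(150+p[0]/3-.33,100+p[1]/3-.33)
t,a,res=fit2([np.array(m)/1e3 for _,m,_ in A],[onz(c,*px(p),z/1e3) for p,_,z in A])
print('fixture',t,np.degrees(a),(res*1e3).round(1).tolist())
ca,sa=np.cos(a),np.sin(a)
def loc(p): d=p[:2]-t; return np.array([ca*d[0]+sa*d[1],-sa*d[0]+ca*d[1]])*1e3
for n,p,z in [('collar near',(345,369),.051),('bar edges+',(370,357),.051),('bar edge-',(370,382),.051),('barLug',(440,369),.051)]: print(n,loc(onz(c,*px(p),z)))
print('tcp',loc(s['ee_pos']))
zt=s['ee_pos'][2]-.0705
for p in [(382,330),(412,330)]: print('prong',zt,loc(onz(c,*px(p),zt)))
for p in [(350,417),(443,417)]: print('handle low',loc(onz(c,*px(p),zt+.052)))
E
```

```text
fixture [ 0.55643825 -0.06991922] -20.06142296614637 [[0.7, 0.8], [0.1, 0.9], [-0.5, -1.2], [-0.2, -0.5]]
collar near [-0.22048042 65.35519068]
bar edges+ [ 3.19347036 58.55585993]
bar edge- [-3.9023987  58.58864849]
barLug [-0.14023146 39.57777214]
tcp [ 2.29194544 51.9013985 ]
prong 0.07410444240563292 [16.80012799 54.92505322]
prong 0.07410444240563292 [16.82265916 47.66347879]
handle low [13.49518726 60.11125737]
handle low [13.54983438 42.6310533 ]
```

{"op": "drive_tool", "data": {"motion": [[0,0,0.2,0],[0,0,0.2,0],[0,0,0.2,0],[0,0,0.2,0]]}}

```text
time: 6.92
ee_pos: [0.5735, -0.0216, 0.1429]
eef_rot: [0.697, -0.122, -0.696, -0.122]
ft_force: [-0.5, 0.3, -0.4]
width: 0.0175
```

```bash
python3 - <<'E'
from fit import *
t=np.array([.5565,-.0701]);a=np.radians(-20)
ca,sa=np.cos(a),np.sin(a)
def loc(p): d=p[:2]-t; return np.array([ca*d[0]+sa*d[1],-sa*d[0]+ca*d[1]])*1e3
for i in range(3):
    s=r.read_state(); c=r.calibration('wrist')
    im=r.camera('wrist')
    M=R.from_quat(s['eef_rot']).as_matrix()
    print(s['time'],loc(s['ee_pos']),loc(c['xyz']),(M.T@(c['xyz']-s['ee_pos'])*1e3).round(1),s['ee_pos'][2],s['ft_force'].round(1),loc(onz(c,0,0,.05)).round(1))
crop('w6c',im,230,330,160,250,8)
E
```

```text
6.9167 [-0.59942575 51.40156478] [70.19165609 50.94701323] [-143.     0.6  -70.9] 0.1429044117242667 [-0.5  0.3 -0.4] [154.1 241.5]
6.9667 [-0.64517296 51.39542079] [70.18749391 50.92462733] [-143.     0.6  -70.9] 0.1427827344424122 [-0.  -0.4 -0.9] [154.  241.3]
7.0167 [-0.64808296 51.35427471] [70.18030066 50.91738605] [-143.     0.6  -70.9] 0.1426750590144419 [ 1.2  0.2 -0.8] [153.9 241.2]
```

View pics/w6c.png

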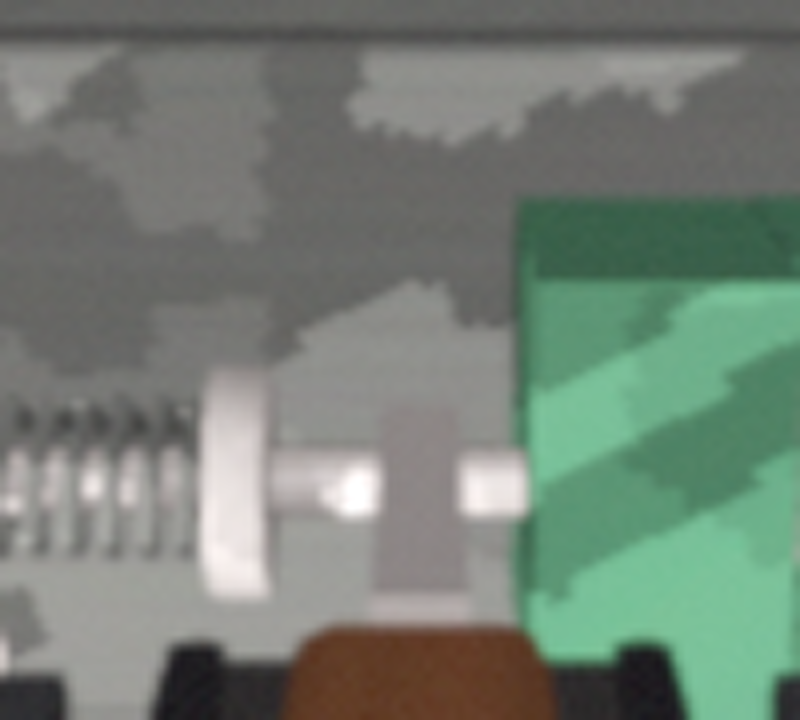

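```bash
python3 - <<'E'
from fit import *
t=np.array([.5565,-.0701]);a=np.radians(-20)
ca,sa=np.cos(a),np.sin(a)
def loc(p): d=p[:2]-t; return np.array([ca*d[0]+sa*d[1],-sa*d[0]+ca*d[1]])*1e3
c=r.calibration('wrist');s=r.read_state(); zt=s['ee_pos'][2]-.0705
px=lambda u,v:(230+u/8-.44,160+v/8-.44)
print(loc(s['ee_pos']),s['ee_pos'])
for u,v in [(384,405),(456,405)]: print('prong',loc(onz(c,*px(u,v),zt)))
for u,v,z in [(330,453,.051),(330,518,.051),(268,485,.051),(520,485,.051),(530,280,.062)]: print(loc(onz(c,*px(u,v),z)))
E
```

```text
[-0.70418306 51.34269772] [ 0.57339852 -0.0216128   0.14258694]
prong [13.24833095 53.90040707]
prong [13.25800601 47.36262548]
[ 2.63500528 59.62219632]
[-4.19888273 59.67681228]
[-0.72596089 65.89014823]
[-0.68897732 40.5215545 ]
[22.71179538 40.32231709]
```

{"op": "drive_tool", "data": {"motion": [[0.5,0,0,0],[1.0,0,0,0],[1.5,0,0,0],[2,0,0,0],[2,0,0,0],[2,0,0,0]]}}

```text
time: 7.57
ee_pos: [0.5731, -0.0215, 0.122]
eef_rot: [-0.696, 0.122, 0.697, 0.122]
ft_force: [0.4, 0.3, -1.5]
width: 0.0178
```

```bash
cat >> h.py <<'E'
T=np.array([.5565,-.0701]);AA=np.radians(-20)
def loc(p): d=p[:2]-T; return np.array([np.cos(AA)*d[0]+np.sin(AA)*d[1],-np.sin(AA)*d[0]+np.cos(AA)*d[1]])*1e3
E
python3 - <<'E'
from h import *
s=r.read_state();print(loc(s['ee_pos']),s['ee_pos'],s['ft_force'])
im=r.camera('wrist');crop('w7c',im,230,330,160,250,8)
E
```

```text
[-1.01653379 51.34523726] [ 0.57310588 -0.02150358  0.12199997] [ 0.41004682  0.32223799 -1.51107055]
```

View pics/w7c.png

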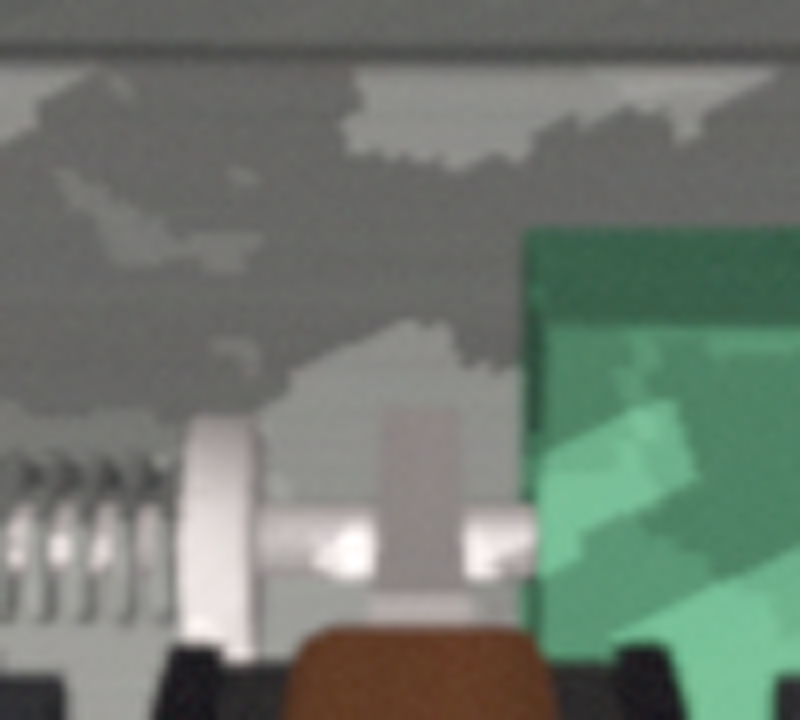

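{"op": "drive_tool", "data": {"motion": [[0.4,0,0,0],[0.8,0,0,0],[1.2,0,0,0],[1.6,0,0,0],[2.0,0,0,0],[2.4,0,0,0],[2.8,0,0,0],[3.0,0,0,0],[3.0,0,0,0],[3.0,0,0,0]]}}

```text
time: 8.45
ee_pos: [0.5734, -0.0215, 0.0925]
eef_rot: [-0.696, 0.122, 0.697, 0.122]
ft_force: [0.3, -0.1, -1.0]
width: 0.0178
```

```bash
python3 - <<'E'
from h import *
s=r.read_state();print(loc(s['ee_pos']),s['ee_pos'],s['ft_force'])
im=r.camera('wrist');crop('w8c',im,190,370,160,300,4)
print(r.read_state()['ft_force'])
im=r.camera('scene');crop('s8c',im,200,340,110,250,5)
print(r.read_state()['ft_force'],go([*s['ee_pos']],-110))
E
```

```text
[-0.74254909 51.40338971] [ 0.57338323 -0.02154265  0.09248101] [ 0.31520688 -0.09781142 -0.96392847]
[ 0.18748698  0.49840724 -0.40267424]
[-0.64196421 -0.45311934 -1.10578427] ([0.03, 0.01, 0.02], np.float64(0.02), 'yaw', np.float64(-109.88))
```

View pics/w8c.png

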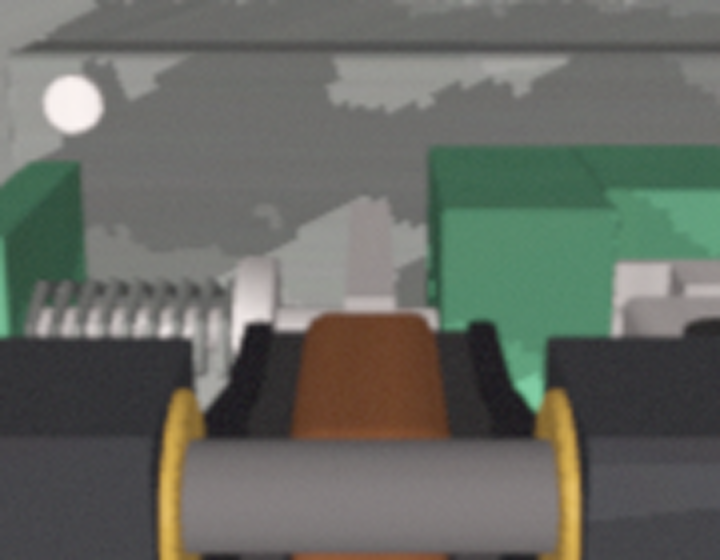

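View pics/s8c.png

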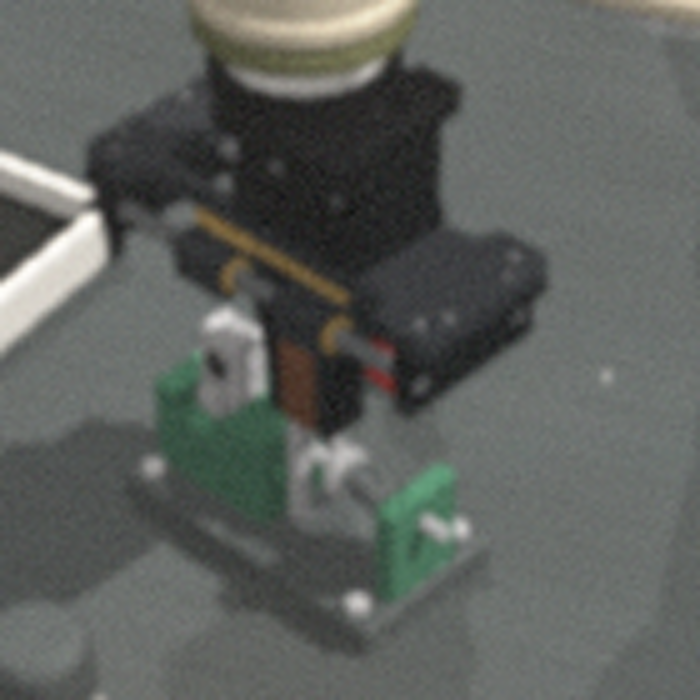

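{"op": "drive_tool", "data": {"motion": [[0,-0.3,0,0],[0,-0.6,0,0],[0,-0.9,0,0],[0,-0.9,0,0],[0,-0.9,0,0]]}}

```text
time: 8.97
ee_pos: [0.5766, -0.0127, 0.0926]
eef_rot: [0.697, -0.122, -0.696, -0.122]
ft_force: [0.4, -1.1, -0.6]
width: 0.0181
```

{"op": "drive_tool", "data": {"motion": [[0,-0.1,0,0],[0,-0.2,0,0],[0,-0.2,0,0]]}}

```text
time: 9.22
ee_pos: [0.5772, -0.011, 0.0925]
eef_rot: [0.697, -0.122, -0.696, -0.122]
ft_force: [0.0, 0.6, -0.3]
width: 0.0178
```

```bash
python3 - <<'E'
from h import *
s=r.read_state();print(loc(s['ee_pos']),s['ee_pos'],s['ft_force'])
im=r.camera('wrist');crop('w9c',im,190,370,160,300,4)
for i in range(1):
    s=r.read_state();print(loc(s['ee_pos']),s['ft_force'],s['ft_force'][:2]@[.342,.94])
E
```

```text
[-0.76086441 62.58914301] [ 0.57719177 -0.01102521  0.09254084] [ 0.04290669  0.60988729 -0.30930883]
[-0.75241402 62.49214868] [-0.42477707  0.4925571  -0.87597731] 0.3177299142822036
```

View pics/w9c.png

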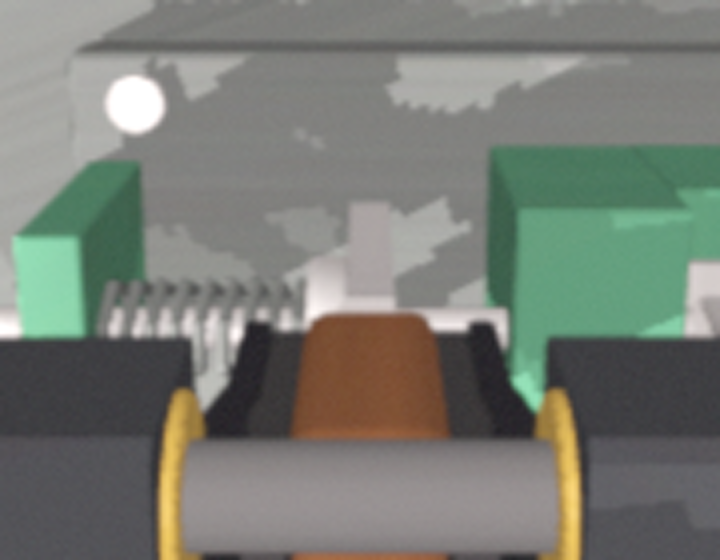

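{"op": "drive_tool", "data": {"motion": [[0,-0.05,0,0],[0,-0.1,0,0],[0,-0.1,0,0]]}}

```text
time: 9.52
ee_pos: [0.5774, -0.0107, 0.0925]
eef_rot: [-0.696, 0.122, 0.697, 0.122]
ft_force: [-0.8, -0.8, -0.7]
width: 0.018
```

{"op": "drive_tool", "data": {"motion": [[0,-0.05,0,0],[0,-0.1,0,0],[0,-0.1,0,0]]}}

```text
time: 9.77
ee_pos: [0.5777, -0.0097, 0.0925]
eef_rot: [-0.696, 0.122, 0.697, 0.122]
ft_force: [-1.4, -2.7, -0.8]
width: 0.0175
```

{"op": "drive_tool", "data": {"motion": [[0,-0.05,0,0],[0,-0.1,0,0],[0,-0.1,0,0]]}}

```text
time: 10.02
ee_pos: [0.5781, -0.0087, 0.0925]
eef_rot: [-0.696, 0.122, 0.697, 0.122]
ft_force: [-1.7, -4.2, -0.3]
width: 0.0179
```

{"op": "drive_tool", "data": {"motion": [[0,-0.05,0,0],[0,-0.1,0,0],[0,-0.1,0,0]]}}

```text
time: 10.27
ee_pos: [0.5785, -0.0076, 0.0925]
eef_rot: [-0.696, 0.122, 0.697, 0.122]
ft_force: [-1.4, -4.0, -1.4]
width: 0.0178
```

{"op": "drive_tool", "data": {"motion": [[0,-0.05,0,0],[0,-0.1,0,0],[0,-0.1,0,0]]}}

```text
time: 10.52
ee_pos: [0.5788, -0.0067, 0.0925]
eef_rot: [-0.696, 0.122, 0.697, 0.122]
ft_force: [-1.3, -5.1, -1.1]
width: 0.0178
```

```bash
python3 - <<'E'
from h import *
s=r.read_state();print(loc(s['ee_pos']),s['ee_pos'],s['ft_force'])
im=r.camera('wrist');crop('w10c',im,190,370,160,300,4)
s=r.read_state();print(loc(s['ee_pos']),s['ft_force'],s['ft_force'][:2]@[.342,.94])
E
```

```text
[-0.73959233 67.21726318] [ 0.57879467 -0.00668348  0.09245258] [-1.25746573 -5.05477716 -1.08673706]
[-0.74029396 67.24094363] [-1.87420017 -4.67056716 -0.74807323] -5.031309588817924
```

View pics/w10c.png

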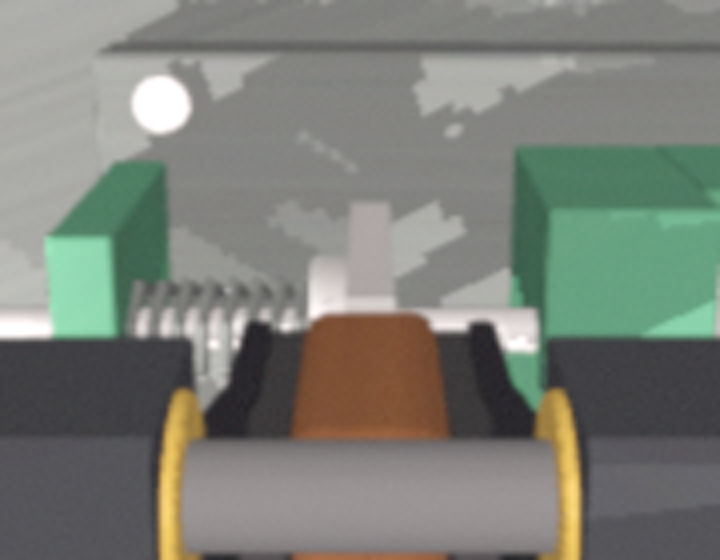

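{"op": "drive_tool", "data": {"motion": [[0,-0.05,0,0],[0,-0.1,0,0],[0,-0.1,0,0]]}}

```text
time: 10.82
ee_pos: [0.5792, -0.0058, 0.0925]
eef_rot: [-0.696, 0.122, 0.696, 0.122]
ft_force: [-1.0, -5.2, 0.1]
width: 0.0176
```

```bash
python3 - <<'E'
from h import *
im=r.camera('scene');crop('s11',im,230,290,160,220,8)
s=r.read_state();print(loc(s['ee_pos']),s['ft_force'],s['ft_force'][:2]@[.342,.94])
E
```

```text
[-0.73534118 68.15568879] [-2.62633628 -4.46222757 -0.83106863] -5.092700923037342
```

View pics/s11.png

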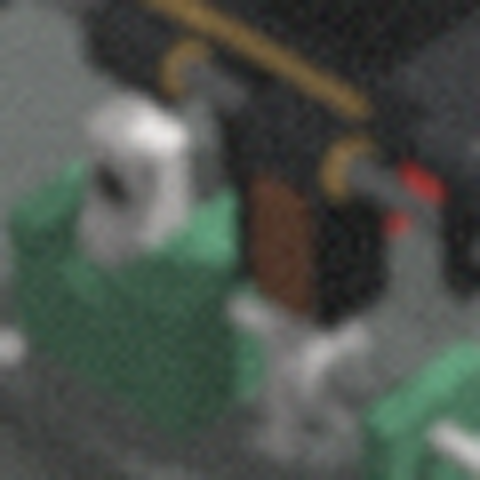

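{"op": "drive_tool", "data": {"motion": [[0,-0.05,0,0],[0,-0.08,0,0],[0,-0.08,0,0]]}}

```text
time: 11.12
ee_pos: [0.5794, -0.0052, 0.0925]
eef_rot: [-0.696, 0.122, 0.697, 0.122]
ft_force: [-1.5, -5.1, -0.6]
width: 0.0178
```

```bash
cat > lk.py <<'E'
from h import *
import sys
im=r.camera('scene');crop(sys.argv[1],im,230,290,160,220,8)
g=im[160:200,238:258].min(2); rows=np.where((g>150).sum(1)>3)[0]; print('bright rows',rows[:1]+160,rows[-1:]+160)
s=r.read_state();print(loc(s['ee_pos']),s['ft_force'],s['ft_force'][:2]@[.342,.94])
E
python3 lk.py s12
```

```text
bright rows [173] [179]
[-0.69994695 68.81600134] [-1.52335507 -5.18560519 -0.65097078] -5.395456317650883
```

View pics/s12.png

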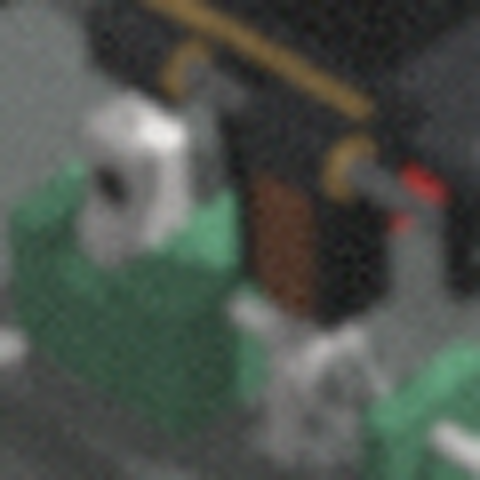

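Not popped yet, at about 5.3 mm of travel and 5.4 N. I'll continue in small steps.

{"op": "drive_tool", "data": {"motion": [[0,-0.04,0,0],[0,-0.07,0,0],[0,-0.07,0,0]]}}

```text
time: 11.42
ee_pos: [0.5796, -0.0045, 0.0925]
eef_rot: [-0.696, 0.122, 0.697, 0.122]
ft_force: [-1.3, -5.4, -1.1]
width: 0.0177
```

```bash
python3 lk.py s13
```

```text
bright rows [173] [190]
[-0.75354567 69.52746896] [-1.65429366 -5.40745249 -0.92904858] -5.648773772284722
```

{"op": "drive_tool", "data": {"motion": [[0,-0.04,0,0],[0,-0.05,0,0],[0,-0.05,0,0]]}}

```text
time: 11.72
ee_pos: [0.5797, -0.0041, 0.0924]
eef_rot: [-0.696, 0.122, 0.697, 0.122]
ft_force: [-1.5, -5.1, -0.3]
width: 0.0175
```

```bash
python3 lk.py s14
```

```text
bright rows [179] [190]
[-0.71635166 69.99286852] [-1.94834914 -5.56690391 -0.39956793] -5.899225084739782
```

View pics/s14.png

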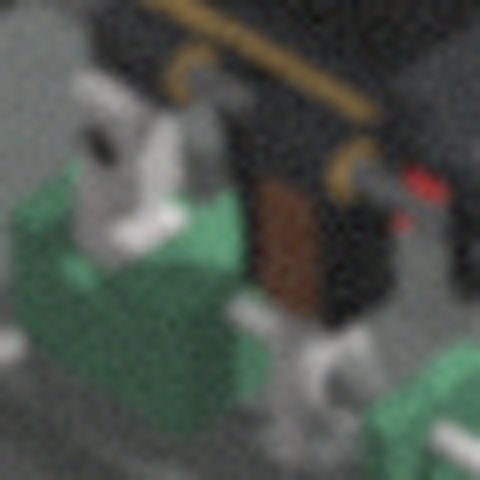

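The link has popped: its eye moved from crop (108,180) to (97,140), about 14 mm up, while the fork pressed with 5.9 N. I'll back off, then lift.

{"op": "drive_tool", "data": {"motion": [[0,0.2,0,0],[0,0.5,0,0],[0,0.9,0,0],[0,1.3,0,0],[0,1.5,0,0],[0,1.5,0,0],[0,1.5,0,0]]}}

```text
time: 12.35
ee_pos: [0.5748, -0.0176, 0.0926]
eef_rot: [0.697, -0.122, -0.696, -0.122]
ft_force: [-0.1, -0.0, -1.5]
width: 0.0179
```

```bash
python3 lk.py s15; python3 -c "
from h import *
crop('w15',r.camera('wrist'),190,370,160,300,4)"
```

```text
bright rows [185] [189]
[-0.72939245 55.76649658] [-0.20333707 -0.04110365 -1.56704464] -0.10817871127945025
```

View pics/w15.png

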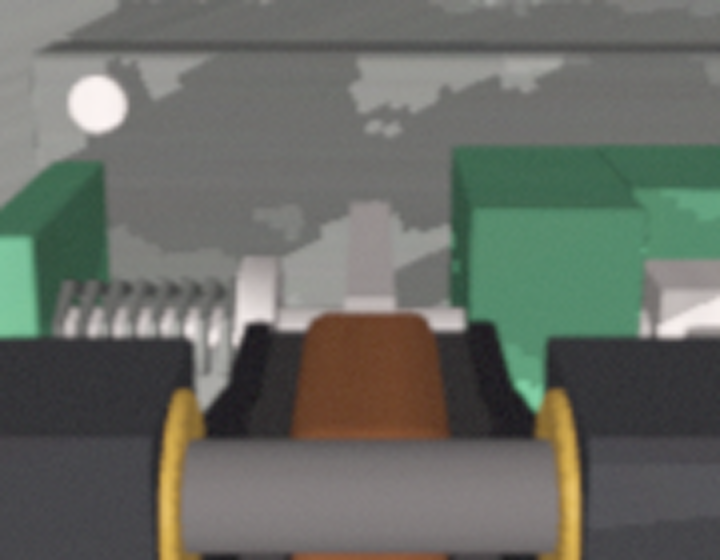

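View pics/s15.png

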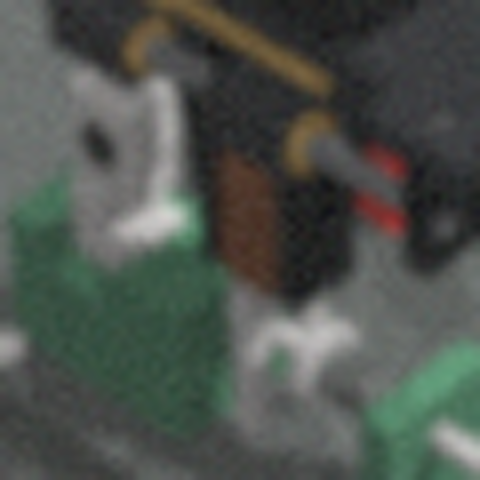

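{"op": "drive_tool", "data": {"motion": [[-0.7,0,0,0],[-2,0,0,0],[-4,0,0,0],[-7,0,0,0],[-11,0,0,0],[-14,0,0,0],[-14,0,0,0]]}}

```text
time: 13.03
ee_pos: [0.5776, -0.017, 0.2409]
eef_rot: [0.7, -0.121, -0.693, -0.122]
ft_force: [0.7, 0.8, -0.4]
width: 0.0181
```

```bash
python3 - <<'E'
from h import *
s=r.read_state();print(loc(s['ee_pos']),s['ee_pos'],s['ft_force'])
print(go([.5085,.2836,.225],-67.4))
E
```

```text
[ 1.67953199 57.14885689] [ 0.5776243  -0.01697207  0.24086959] [ 0.71437888  0.78740632 -0.35806487]
([1.49, -25.92, 16.72], np.float64(-8.49), 'yaw', np.float64(-109.85))
```

{"op": "drive_tool", "data": {"motion": [[0.5,-26,16.7,-8.5],[0.5,-26,16.7,-8.5],[0.5,-26,16.7,-8.5],[0.5,-26,16.7,-8.5],[0.5,-26,16.7,-8.5],[0.5,-26,16.7,-8.5],[0.5,-26,16.7,-8.5],[0.5,-26,16.7,-8.5],[0.5,-26,16.7,-8.5],[0.5,-26,16.7,-8.5],[0.5,-26,16.7,-8.5],[0.5,-26,16.7,-8.5],[0.5,-26,16.7,-8.5]]}}

```text
time: 14.12
ee_pos: [0.5068, 0.2822, 0.2277]
eef_rot: [0.694, 0.138, -0.693, 0.138]
ft_force: [-0.7, 0.7, -1.6]
width: 0.0177
```

```bash
python3 - <<'E'
from h import *
s=r.read_state();print(s['ee_pos'],s['ft_force'])
print(go([.5085,.2836,.17],-67.4))
im=r.camera('wrist');crop('w16',im,180,380,100,280,4)
E
```

```text
[0.50683658 0.28216314 0.22773111] [-0.69155806  0.73261742 -1.61300745]
([5.77, -0.07, -0.21], np.float64(-0.02), 'yaw', np.float64(-67.51))
```

View pics/w16.png

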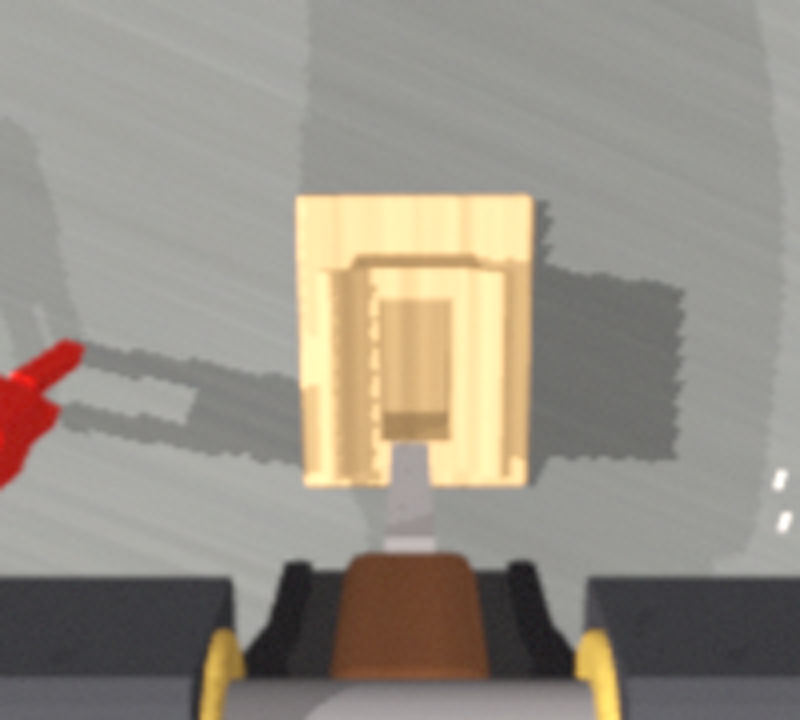

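{"op": "drive_tool", "data": {"motion": [[2,-0.1,-0.2,0],[5,-0.1,-0.2,0],[7,-0.1,-0.2,0],[8.5,-0.1,-0.2,0],[9,-0.1,-0.2,0],[9,-0.1,-0.2,0],[9,-0.1,-0.2,0]]}}

```text
time: 14.75
ee_pos: [0.508, 0.2852, 0.1383]
eef_rot: [0.694, 0.139, -0.693, 0.138]
ft_force: [-0.5, 0.3, -1.3]
width: 0.0178
```

```bash
python3 - <<'E'
from h import *
s=r.read_state();print(s['ee_pos'],s['ft_force'])
print(go([.5085,.2836,.0785],-67.4))
im=r.camera('wrist');crop('w17',im,180,380,120,300,4)
E
```

```text
[0.50801617 0.28517032 0.1383283 ] [-0.5066365   0.25586224 -1.3391036 ]
([5.98, 0.16, 0.02], np.float64(-0.0), 'yaw', np.float64(-67.41))
```

View pics/w17.png

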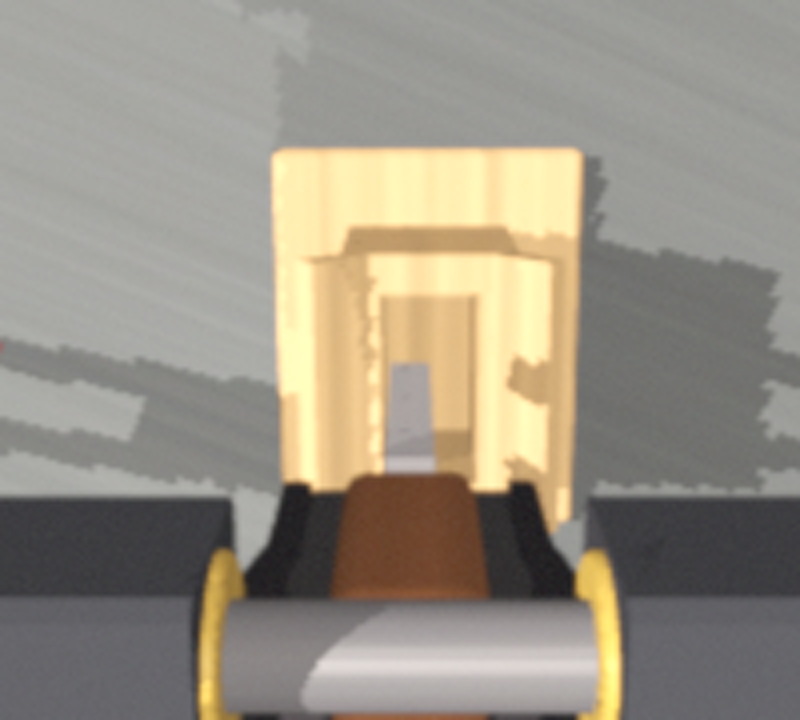

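{"op": "drive_tool", "data": {"motion": [[0.5,0.25,0,0],[1.5,0.25,0,0],[2.5,0.25,0,0],[3.5,0.25,0,0],[4.5,0.25,0,0],[5.2,0.25,0,0],[5.5,0.25,0,0],[5.5,0.25,0,0]]}}

```text
time: 15.47
ee_pos: [0.5081, 0.2827, 0.0815]
eef_rot: [-0.693, -0.139, 0.694, -0.139]
ft_force: [0.4, -0.2, -1.2]
width: 0.0177
```

```bash
python3 - <<'E'
from h import *
s=r.read_state();print(s['ee_pos'],s['ft_force'])
im=r.camera('wrist');crop('w18',im,180,380,120,300,4)
E
```

```text
[0.50805624 0.28273241 0.08146821] [ 0.39544955 -0.23537681 -1.18079395]
```

View pics/w18.png

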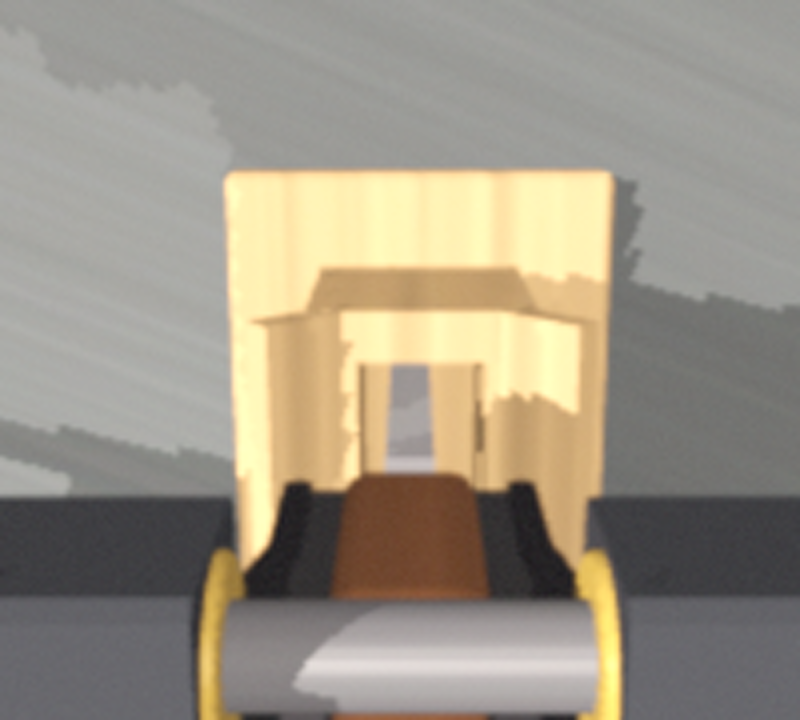

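{"op": "drive_tool", "data": {"motion": [[0.15,0,0,0],[0.25,0,0,0],[0.3,0,0,0],[0.3,0,0,0]]}}

```text
time: 15.85
ee_pos: [0.5086, 0.2829, 0.0797]
eef_rot: [0.693, 0.139, -0.693, 0.139]
ft_force: [0.0, -0.6, -1.1]
width: 0.0178
```

{"op": "drive_tool", "data": {"motion": [[0.05,0,0,0],[0.1,0,0,0],[0.1,0,0,0]]}}

```text
time: 16.1
ee_pos: [0.5086, 0.2829, 0.0785]
eef_rot: [0.693, 0.139, -0.693, 0.139]
ft_force: [-0.2, -0.3, -0.8]
width: 0.0179
```

{"op": "drive_tool", "data": {"motion": [[0.05,0,0,0],[0.1,0,0,0],[0.1,0,0,0]]}}

```text
time: 16.35
ee_pos: [0.5087, 0.283, 0.0784]
eef_rot: [0.694, 0.138, -0.693, 0.139]
ft_force: [-4.0, -2.0, 8.8]
width: 0.0176
```

{"op": "drive_tool", "data": {"motion": [[-0.05,0,0,0],[-0.1,0,0,0],[-0.1,0,0,0],[-0.1,0,0,0],[-0.1,0,0,0],[-0.1,0,0,0]], "grip": 110}}

```text
time: 16.85
ee_pos: [0.5085, 0.2829, 0.0784]
eef_rot: [-0.693, -0.139, 0.693, -0.139]
ft_force: [-0.6, -0.1, 0.2]
width: 0.0462
```

{"op": "drive_tool", "data": {"motion": [[-1,0,0,0],[-3,0,0,0],[-6,0,0,0],[-10,0,0,0],[-14,0,0,0],[-14,0,0,0]]}}

```text
time: 17.35
ee_pos: [0.5107, 0.2854, 0.2272]
eef_rot: [0.697, 0.14, -0.69, 0.138]
ft_force: [-0.6, 1.3, 0.2]
width: 0.0494
```

```bash
python3 - <<'E'
from h import *
s=r.read_state();print(s['ee_pos'],s['ft_force'],s['width'])
im=r.camera('wrist');crop('w19',im,180,380,120,300,4)
print(go([T[0],T[1],.20],-20), s['joint_positions'].round(2))
E
```

```text
[0.51069185 0.28541689 0.22724444] [-0.64497922  1.29566075  0.20043206] 0.04936346550097868
([2.28, 34.52, 9.37], np.float64(-9.47), 'yaw', np.float64(-67.37)) [ 0.08  0.35 -0.83  1.57  0.27  1.33 -1.96]
```

View pics/w19.png

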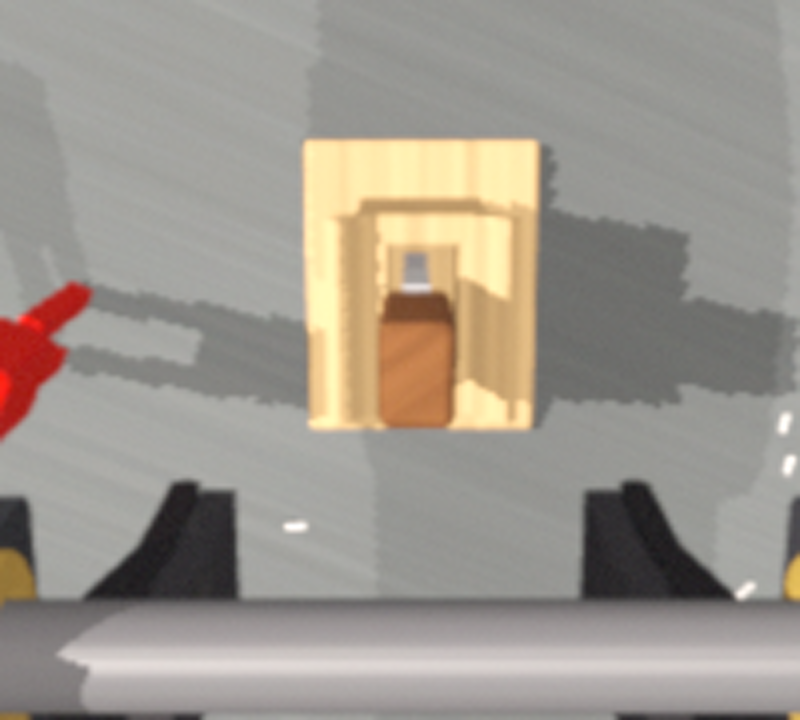

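{"op": "drive_tool", "data": {"motion": [[2.2,34.5,9.4,-9.5],[2.2,34.5,9.4,-9.5],[2.2,34.5,9.4,-9.5],[2.2,34.5,9.4,-9.5],[2.2,34.5,9.4,-9.5],[2.2,34.5,9.4,-9.5],[2.2,34.5,9.4,-9.5],[2.2,34.5,9.4,-9.5],[2.2,34.5,9.4,-9.5],[2.2,34.5,9.4,-9.5],[2.2,34.5,9.4,-9.5],[2.2,34.5,9.4,-9.5],[2.2,34.5,9.4,-9.5],[2.2,34.5,9.4,-9.5]]}}

```text
time: 18.57
ee_pos: [0.5544, -0.0699, 0.1966]
eef_rot: [0.578, 0.407, -0.578, 0.407]
ft_force: [0.4, -0.3, 0.3]
width: 0.0494
```

```bash
python3 - <<'E'
from h import *
s=r.read_state();print(s['ee_pos'],loc(s['ee_pos']),s['ft_force'],s['width'])
c=r.calibration('wrist');im=r.camera('wrist');crop('w20',im,160,400,80,280,3)
print(go([T[0],T[1],.20],-20), proj(c,[[T[0],T[1],.106]]))
E
```

```text
[ 0.55437543 -0.0699494   0.1966054 ] [-2.04794535 -0.58513028] [ 0.4020297  -0.34662048  0.26568712] 0.049438838850912485
([-0.33, 0.2, -0.07], np.float64(0.05), 'yaw', np.float64(-19.74)) [[285.58035709 219.96799916]]
```

View pics/w20.png

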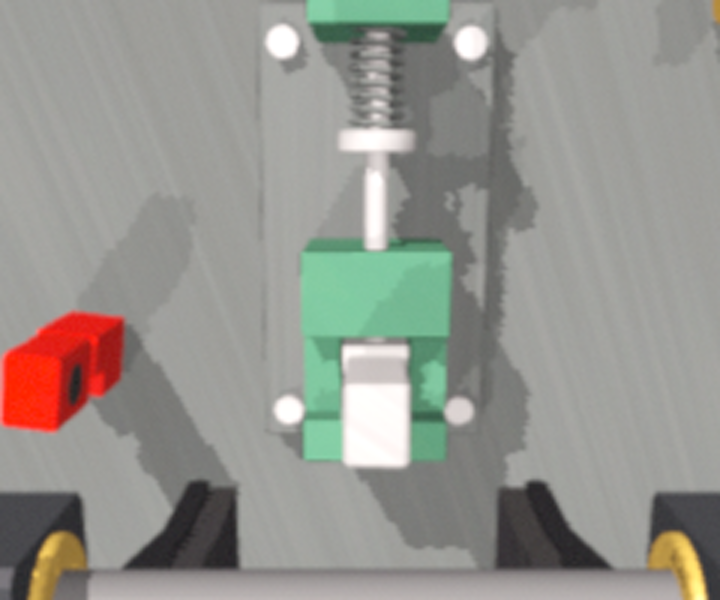

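{"op": "drive_tool", "data": {"motion": [[0,0.22,-0.05,0],[3,0.22,-0.05,0],[6,0.22,-0.05,0],[8,0.22,-0.05,0],[8,0.22,-0.05,0],[8,0.22,-0.05,0]]}}

```text
time: 19.12
ee_pos: [0.5564, -0.0713, 0.1164]
eef_rot: [-0.578, -0.407, 0.579, -0.406]
ft_force: [0.6, -0.5, 0.2]
width: 0.0495
```

```bash
python3 - <<'E'
from h import *
s=r.read_state();print(s['ee_pos'],loc(s['ee_pos']),s['ft_force'],s['width'])
c=r.calibration('wrist');im=r.camera('wrist');crop('w21',im,160,400,140,340,3)
print(go([T[0],T[1],.088],-20))
E
```

```text
[ 0.55644765 -0.07133956  0.11637931] [ 0.37475763 -1.1827121 ] [ 0.62060134 -0.48430731  0.17781041] 0.049479218272547365
([2.96, -0.12, -0.1], np.float64(0.03), 'yaw', np.float64(-19.83))
```

View pics/w21.png

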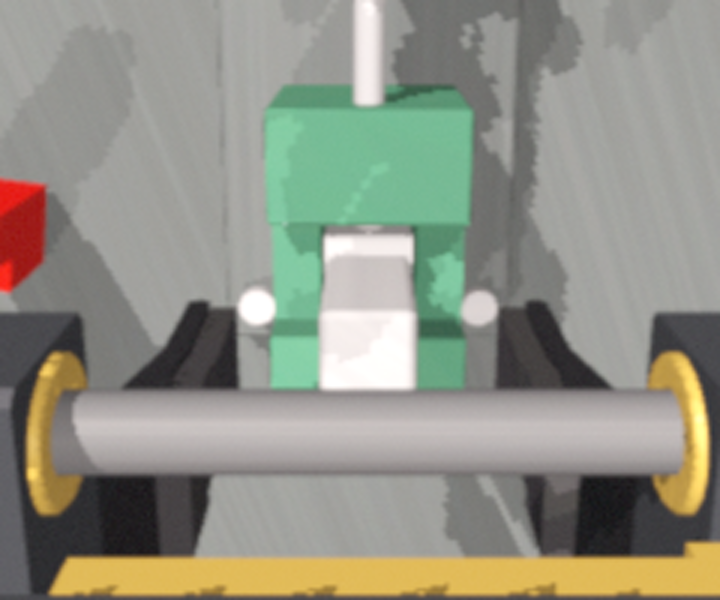

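{"op": "drive_tool", "data": {"motion": [[1,0,-0.1,0],[2,0,-0.1,0],[2.8,0,-0.1,0],[2.8,0,-0.1,0],[2.8,0,-0.1,0],[2.8,0,-0.1,0]]}}

```text
time: 19.67
ee_pos: [0.5572, -0.071, 0.0888]
eef_rot: [0.579, 0.406, -0.579, 0.406]
ft_force: [-0.1, 0.6, -0.2]
width: 0.0494
```

{"op": "drive_tool", "data": {"motion": [[0,0,0,0],[0,0,0,0],[0,0,0,0],[0,0,0,0],[0,0,0,0],[0,0,0,0],[0,0,0,0],[0,0,0,0]], "grip": 255, "force": 40}}

```text
time: 20.33
ee_pos: [0.557, -0.071, 0.0886]
eef_rot: [-0.579, -0.406, 0.579, -0.406]
ft_force: [-1.1, -0.3, 1.4]
width: 0.018
```

{"op": "drive_tool", "data": {"motion": [[-0.5,0,0,0],[-1.2,0,0,0],[-2,0,0,0],[-3,0,0,0],[-4.5,0,0,0],[-6,0,0,0],[-8,0,0,0],[-10,0,0,0],[-10,0,0,0],[-10,0,0,0]]}}

```text
time: 21.17
ee_pos: [0.558, -0.0712, 0.1907]
eef_rot: [0.58, 0.405, -0.578, 0.407]
ft_force: [-0.1, -0.3, -1.7]
width: 0.0178
```

```bash
python3 - <<'E'
from h import *
s=r.read_state();print(s['ee_pos'],loc(s['ee_pos']),s['ft_force'],s['width'])
im=r.camera('scene');crop('s22',im,200,330,90,230,5)
print(go([.474,-.286,.19],-10))
E
```

```text
[ 0.55803938 -0.0711588   0.1906896 ] [ 1.80867526 -0.46844617] [-0.07835302 -0.25367781 -1.74167714] 0.01780803230234618
([-0.06, -0.53, 23.03], np.float64(-1.98), 'yaw', np.float64(-19.89))
```

View pics/s22.png

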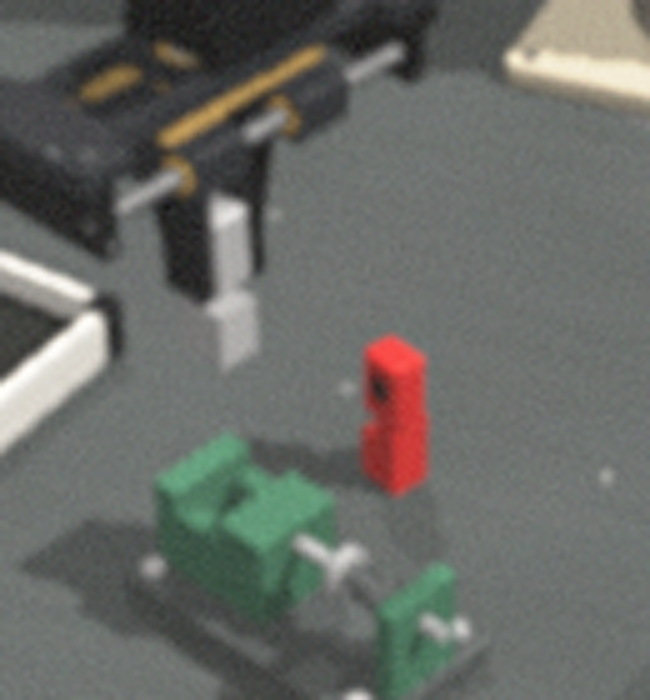

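{"op": "drive_tool", "data": {"motion": [[0,0,2,-1],[0,0,5,-2],[0,0,8,-2],[0,0,11,-2],[0,0,14,-2],[0,0,17,-2],[0,-0.3,20,-2],[0,-0.5,22,-2],[0,-0.5,23,-2],[0,-0.5,23,-2],[0,-0.5,23,-2],[0,-0.5,23,-2]]}}

```text
time: 22.22
ee_pos: [0.4751, -0.2836, 0.1885]
eef_rot: [0.541, 0.456, -0.54, 0.456]
ft_force: [0.1, 1.1, 0.1]
width: 0.0176
```

```bash
python3 - <<'E'
from h import *
s=r.read_state();print(s['ee_pos'],s['ft_force'],s['width'])
save('w23',r.camera('wrist'))
im=r.camera('top');crop('t23',im,380,510,160,320,4)
print(go([.474,-.286,.07],-10))
E
```

```text
[ 0.47505986 -0.28362094  0.18846514] [0.05875758 1.09199479 0.07432302] 0.017585568524305643
([11.86, -0.07, 0.23], np.float64(0.05), 'yaw', np.float64(-9.73))
```

View pics/w23.png

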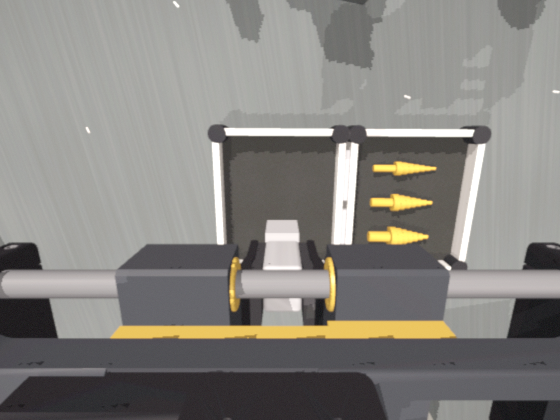

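View pics/t23.png

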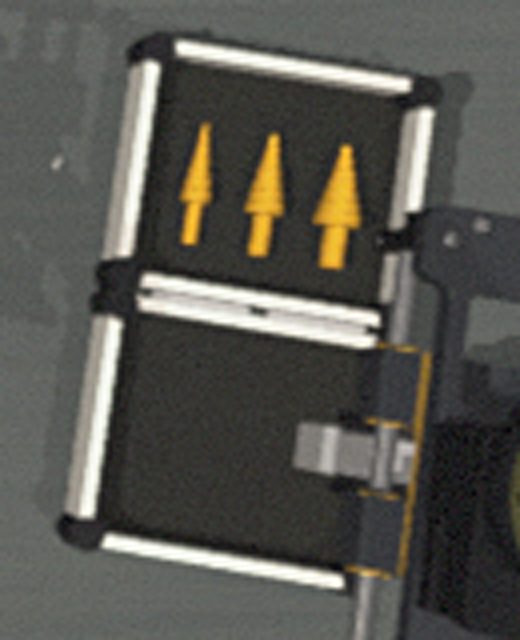

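{"op": "drive_tool", "data": {"motion": [[2,0,0.2,0],[4,0,0.2,0],[6.5,0,0.2,0],[9,0,0.2,0],[10.5,0,0.2,0],[11.3,0,0.2,0],[11.6,0,0.2,0],[11.6,0,0.2,0],[11.6,0,0.2,0]]}}

```text
time: 23.07
ee_pos: [0.4746, -0.2876, 0.0736]
eef_rot: [0.541, 0.455, -0.541, 0.456]
ft_force: [0.3, 0.7, -0.1]
width: 0.0178
```

{"op": "drive_tool", "data": {"motion": [[0.1,0,0,0],[0.2,0,0,0],[0.3,0,0,0],[0.3,0,0,0],[0.3,0,0,0]]}}

```text
time: 23.48
ee_pos: [0.4738, -0.2877, 0.0697]
eef_rot: [-0.541, -0.455, 0.541, -0.455]
ft_force: [-0.3, -0.1, -0.2]
width: 0.0179
```

{"op": "drive_tool", "data": {"motion": [[0.1,0,0,0],[0.2,0,0,0],[0.2,0,0,0],[0.2,0,0,0]]}}

```text
time: 23.82
ee_pos: [0.4737, -0.2876, 0.0675]
eef_rot: [-0.541, -0.455, 0.541, -0.455]
ft_force: [0.0, -0.6, -1.0]
width: 0.018
```

{"op": "drive_tool", "data": {"motion": [[0.05,0,0,0],[0.1,0,0,0],[0.1,0,0,0]]}}

```text
time: 24.07
ee_pos: [0.4738, -0.2876, 0.0665]
eef_rot: [-0.541, -0.455, 0.541, -0.455]
ft_force: [0.8, -0.6, -0.2]
width: 0.0181
```

{"op": "drive_tool", "data": {"motion": [[0.05,0,0,0],[0.1,0,0,0],[0.1,0,0,0]]}}

```text
time: 24.32
ee_pos: [0.4739, -0.2876, 0.0657]
eef_rot: [-0.541, -0.455, 0.541, -0.455]
ft_force: [-0.2, 0.3, 1.2]
width: 0.0177
```

{"op": "drive_tool", "data": {"motion": [[0.05,0,0,0],[0.05,0,0,0]]}}

```text
time: 24.48
ee_pos: [0.4739, -0.2876, 0.0656]
eef_rot: [-0.541, -0.455, 0.541, -0.455]
ft_force: [-2.4, 0.8, 6.5]
width: 0.0178
```

In contact with the floor at 6.5 N and z = 0.0656, which is the expected height. I'll open slightly, then rise.

{"op": "drive_tool", "data": {"motion": [[-0.05,0,0,0],[-0.05,0,0,0],[-0.05,0,0,0],[-0.05,0,0,0],[-0.05,0,0,0],[-0.05,0,0,0]], "grip": 110}}

```text
time: 24.98
ee_pos: [0.4738, -0.2876, 0.0655]
eef_rot: [0.541, 0.455, -0.541, 0.455]
ft_force: [-0.8, 0.2, 0.6]
width: 0.0467
```

{"op": "drive_tool", "data": {"motion": [[-1,0,0,0],[-3,0,0,0],[-6,0,0,0],[-10,0,0,0],[-14,0,0,0],[-14,0,12,0],[-14,0,12,0],[-14,0,12,0],[-14,0,12,0],[-14,0,12,0]]}}

```text
time: 25.82
ee_pos: [0.452, -0.4082, 0.2057]
eef_rot: [0.542, 0.454, -0.542, 0.454]
ft_force: [0.2, 0.6, -0.2]
width: 0.0498
```

```bash
python3 - <<'E'
from h import *
s=r.read_state();print(s['ee_pos'],s['ft_force'],s['width'])
save('w25',r.camera('wrist'));save('t25',r.camera('top'));save('s25',r.camera('scene'))
E
```

```text
[ 0.45196032 -0.40815054  0.20572968] [ 0.21605937  0.59641667 -0.18329135] 0.04984195812947524
```

View pics/w25.png

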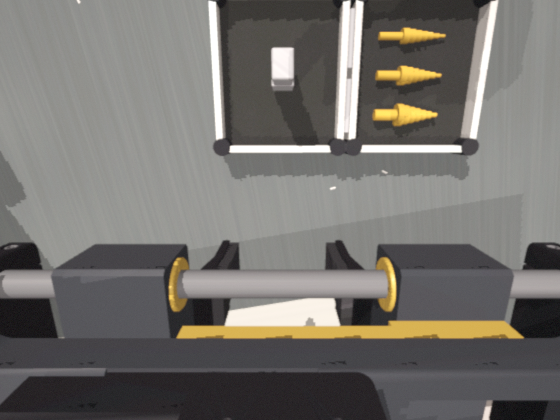

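View pics/t25.png

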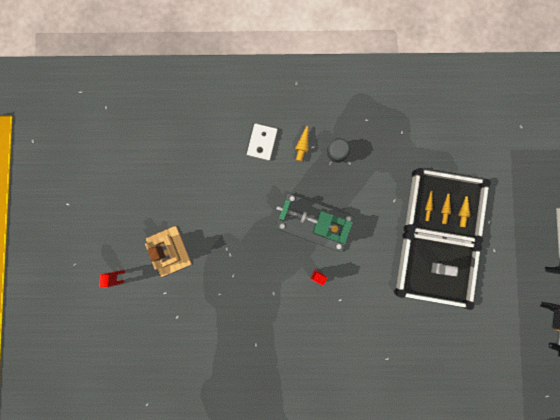

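View pics/s25.png

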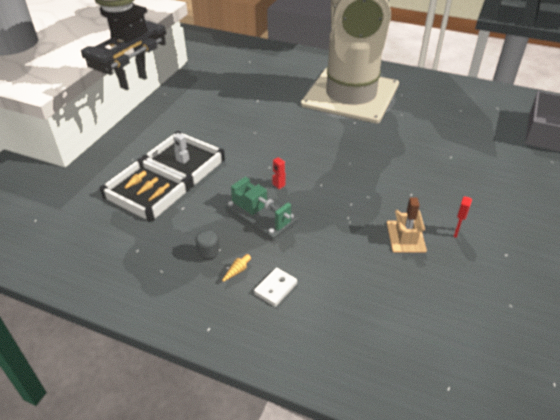

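The views agree. The link stands in the empty half of the case (top 445,269; scene 181,148). The fork is upright in the stand (scene 413,212). The chuck, loose step drill and plate are at their starting pixels, and the gripper is clear.

```bash
python3 - <<'E'
from h import *
s=r.read_state();print(s['time'],abs(s['joint_vel']).max(),r.close_job())
E
```

```text
the job is handed in; nothing more can be done
25.9667 0.006840862756835859 None
```

I freed the link, put the fork back in its stand and set the link down in the empty half of the case. I handed the job in at 26.0 s of the 72 s allowed. No verdict was reported.

- **Pop-up:** I pushed the collar about 6.5 mm with the fork until the link rose about 14 mm. The wrist sensor read about 6 N at most along the push, against the 12 N limit. The link was up while the fork still pressed for over 0.1 s.
- **Final pictures:** the link stands near the centre of the empty half, and the fork is upright in the stand's pocket. The chuck, loose step drill, plate and both red look-alikes are at their starting pixels. The gripper is clear of everything.
- **Disagreements:** the top and wrist cameras placed the fixture and stand 2–3 mm apart, so I used the wrist view for the fine alignment. The corner fit for the case was off by up to about 6 mm, well inside the 60–70 mm placing tolerance. No check failed.

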